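# Unstack the projector drive spares and pack the two-layer box

## Robot

A 6-joint arm with a two-finger parallel gripper is mounted at the origin on the work surface. World frame = base frame: x ahead of the robot, y to its left, z up, the work surface at z = 0. Lengths are in mm, angles in degrees, forces in N, time in s.
With the tool pointing down it reaches from about 350 to 850 mm from the base axis. Payload 8.1 kg.
Tool frame: the origin (TCP) lies at the very end of the fingers, on their centre line; the grasp point (between the pads) lies 19 mm behind it (r.grasp_offset is the distance from the TCP to the grasp point, in mm); z points along the fingers, y is the line along which they close (so a half turn about z gives the same grasp; the last joint's range is limited). The gripper opens to 85 mm and grips with 20 to 120 N. Pads are 22 mm wide; open, the fingers measure 114 mm over their backs; the gripper's body (76 mm by 85 mm) begins 54 mm behind the grasp point. The pads swing forward as they close: fully open they stand 13 mm farther back than shut.
Start: joints at [60.653, 7.471, 85.268, -0, 87.261, -4.893], TCP at [248.356, 546.191, 231.292] pointing down, gripper open.
Joint ranges: [-169.43, 169.43], [-51.17, 129.36], [1.28, 143.12], [-76.62, 256.62], [0, 156.53], [-152.29, 152.29]. Speed limits (degrees/s): [136.94, 136.94, 159.86, 180, 180, 180].

## Interface

Orientations are given as [roll, pitch, yaw] about the fixed x, y, z axes, in that order (R = Rz(yaw) Ry(pitch) Rx(roll)).
In Python, from bench import r gives the robot as it stands.
- The arm moves only by the tool carry_out, never from a script. Its argument "commands" is a list of rows, each an object with "jaw": the finger opening in m, from 0 to 0.0854; "translation": the shift along the tool's x, y, z in m, a list of three; "spin": the turn about the tool's z in rad. A call has exactly 8 rows; each row shifts and turns the commanded pose from where the row before left it, along the tool's axes as they then stand; what a row does not reach is not made up. A row lasts 1/12 s, in which the tool goes at most 41.7 mm and 7.16 degrees, less where a joint would pass 70% of its speed; a pose out of reach is approached as far as the arm can. A call is refused whole if a number of a shift passes 0.0417 or a number of a turn 0.125, either way. A call with a gripper value outside its range is refused whole. The fingers move at their own pace and stop on an object; "squeeze" is the grip in N (left out, the last holds). Time passes only in rows, so rows that do not move let the fingers close, or fill a call up. It gives the time, the measured TCP pose, the force, the opening and the grip force at its end, in the units of the state.
- r.sense(): the state, without advancing time (a new reading comes with each control period).
- r.snapshot(name): name is "scene" or "top"; returns a dict with "pixels" (480x640x3 uint8, blue, green, red), "K" (3x3 intrinsics, pixels), "dist_coeffs" ([k1, k2, p1, p2, k3] as OpenCV has them; the pictures are not rectified), "extrinsics" (4x4, takes a point from camera to world coordinates). Camera axes: x right, y down, z forward; pixel columns grow to the right and rows downward; lengths in mm; the calibration is good to about 2 mm. A picture is of the moment at which its call begins. There is no depth.
- r.hand_in(): hands the job in; it is judged then, once.
Trained networks look in a picture, given as the dict that the camera call returned (one of the last four; its "shot" number tells which), for a name from the list of things; names that differ only in an ending like _2 or _b are one class to them, and where a whole thing is asked for, a point or a joint stands for the part that bears it (a point fixed in the world has none). Each returns a list of dicts, best first, with "score" (0 to 1); they miss things now and then, are a little off and sometimes report something else, mostly with a low value. They report only what shows in the picture. A call takes as long as a camera call.
- r.spot_in(picture, target): "xy" ([column, row] in pixels, amid what is visible of it).
- r.regions_of(picture, target): "pixels" (480x640 bool, what is visible of it) and "xy" ([column, row] in pixels, amid what is visible of it).
- r.landmark_of(picture, target): "xy" ([column, row] in pixels: a listed point, or the origin of a listed thing).
The state is a dict: "time": time; "joint_pos": joint angles; "qd": joint speeds; "joint_efforts": joint torques, N m; "tool_pos": TCP position; "tcp_rot": TCP orientation; "ft_force": force on the tool from outside, world axes, zero at the start; "wrist_torque": the same for the moment, N m; "finger_gap": finger opening in mm; "grip_force": force on a finger pad.
Only numpy, scipy, OpenCV 4.12 (cv2) and the standard library are available. Lean on these libraries where they do the work, as an engineer would, in place of code of your own. Each camera call takes 0.05 s, during which the arm holds its last target. There are 200 camera calls.

## Task

Take the stack of projector spares apart and pack it in the two-layer box: the gear, hub up, in the round nest and the motor, shaft up, in the square nest on the box's floor, then the divider flat on the ledges above them, and last the gate plate lying flat on the middle of the divider, lengthways in the box. Set the pieces down rather than dropping them, and leave the screw tray where it is.

Things in the scene. Friction and masses are not known exactly. Their poses are not given: they have to be found in the camera images.
- gear: Brass gear, top of the stack, loose over the motor's shaft (bore 11 mm, shaft 6 mm; lift straight up 20 mm to clear). Toothed disc 38 mm in diameter, 8 mm thick, with a hub 20 mm in diameter standing 14 mm above it (22 mm high in all): grip the hub. 50 g. Origin: centre of the underside; z up the hub.
- motor: Square slim stepper motor, 42 x 42 mm, body 24 mm high, dark with bright end plates; a shaft 6 mm in diameter stands 16 mm above its top. About 180 g. It stands loose on the middle of the divider. Origin: centre of the underside; z along the shaft; x and y parallel to its sides.
- divider: Flat grey plate 196 (x) x 108 (y) x 10 mm, 160 g, lying across the gate plate, long ways crossed. Grip it by the middle rib (12 mm wide in x) between two through windows, each 38 (x) x 34 (y) mm, closing along its x; enter with fingers open at most 36 mm, as the windows end 44 mm from the middle. At the start the motor covers the rib. Origin: centre of the underside; z up.
- gate_plate: Solid aluminium film gate plate, 150 (its x) x 50 (its y) x 12 mm, about 240 g, lying flat on the bench at the bottom of the stack, its two ends sticking out about 20 mm from under the divider. Grip it across the 50 mm width. Origin: centre of the underside; z up.
- box: Open black kit box, fixed: inside 210 (x) x 122 (y) mm, walls 5 mm thick, 56 mm high along the sides and 64 mm at the ends, floor 4 mm thick. At each end in x a solid grey ledge, 18 mm wide along the whole end, its top 50 mm above the bench; the divider rests on both with 7 mm play all round, its top then at 60 mm. Origin: centre of the underside, at bench height; x lengthways, z up.
- nest_round: Round nest on the box's floor, 44 mm from the box's middle along its length, in either half: a fixed white ring, inside diameter 54 mm, outside 62 mm, 6 mm high. The gear goes inside it, on the box's floor. Origin: centre of the ring at the level of the box's floor (4 mm above the bench).
- nest_square: Square nest on the box's floor, in the other half, 44 mm from the middle: a fixed white frame, inside 58 x 58, outside 66 x 66 mm, 6 mm high. The motor goes inside, on the box's floor; closing the fingers across the box (its y) leaves most room. Origin: frame's centre at the level of the box's floor (4 mm above the bench); axes as the box's.
- screw_tray: Bystander: small clear tray of screws, 70 x 48 x 22 mm, loose on the bench between the box and the stack. Leave it alone. Origin: centre of the underside.

How it is judged (in metres and radians):
On the way, in this order (a step that is already met when the one before it is completed fails the run):
1. gear in the round nest and motor in the square nest, both upright and let go (horizontal distance between gear and nest_round below 0.012 m and z of gear in the frame of nest_round below 0.0035 m and angle between each of gear, motor's own z axis and vertical below 0.1 rad and horizontal distance between motor and nest_square below 0.012 m and z of motor in the frame of nest_square below 0.0035 m and contact force between the fingers and gear below 0.1 N and contact force between the fingers and motor below 0.1 N), for 0.2 s.
2. divider flat on the box's ledges and let go (horizontal distance between gear and nest_round below 0.012 m and z of gear in the frame of nest_round below 0.0035 m and angle between each of gear, motor's own z axis and vertical below 0.1 rad and horizontal distance between motor and nest_square below 0.012 m and z of motor in the frame of nest_square below 0.0035 m and horizontal distance between divider and box below 0.015 m and z of divider in the frame of box between 0.046 and 0.053 m and angle between divider's own z axis and vertical below 0.04 rad and contact force between the fingers and divider below 0.1 N), for 0.2 s.
At the end, for the whole second after the job is handed in: Gear and motor upright on the box floor, each within 12 mm of its nest's centre; divider level on both ledges; gate plate flat on it, centre within 18 mm of the divider's, length within 0.2 rad of the box's; all at rest (horizontal distance between gear and nest_round below 0.012 m and z of gear in the frame of nest_round below 0.0035 m and angle between each of gear, motor's own z axis and vertical below 0.1 rad and horizontal distance between motor and nest_square below 0.012 m and z of motor in the frame of nest_square below 0.0035 m and horizontal distance between divider and box below 0.015 m and z of divider in the frame of box between 0.046 and 0.053 m and angle between divider's own z axis and vertical below 0.04 rad and horizontal distance between gate_plate and divider below 0.018 m and z of gate_plate in the frame of box between 0.056 and 0.064 m and angle between gate_plate's own z axis and vertical below 0.06 rad and angle between the x axis of gate_plate and the x axis of box, either way round below 0.2 rad and linear speed of each of gear, motor, divider, gate_plate below 0.02 m/s); the robot touches nothing.
It fails at once if the screw tray moved by more than 30 mm (distance of screw_tray from where it was at the start of the episode above 0.03 m).
It fails at once if a piece was dropped (falls, not held, faster than 0.7 m/s: about 25 mm) ((linear speed of gear above 0.7 m/s and contact force between the fingers and gear below 0.1 N) or (linear speed of motor above 0.7 m/s and contact force between the fingers and motor below 0.1 N) or (linear speed of divider above 0.7 m/s and contact force between the fingers and divider below 0.1 N) or (linear speed of gate_plate above 0.7 m/s and contact force between the fingers and gate_plate below 0.1 N)).
It also fails if it takes over 144 s, if anything falls off the work surface, if the arm or the gripper's body presses on something with over 40 N, if the wrist force passes 120 N, or if a joint passes its speed limit or range.

## Working session

There is one attempt and no reset: what is moved stays moved. The work goes in short steps, Python scripts to look and compute and a tool call to move; the robot and the scene stay as the last step left them, time stands still between calls to the robot, and variables do not carry over. Pictures are saved under pics/ and viewed, at most 14 in all, crops included, and the job is handed in when it is done.

Besides the shell and the picture viewer there is one more tool, called by a JSON object that holds its "api" and its "payload", one argument or row to a line. carry_out: Moves the arm, as the interface text tells. Its arguments: {"type":"object","properties":{"commands":{"type":"array","items":{"type":"object","properties":{"jaw":{"type":"number"},"translation":{"type":"array","items":{"type":"number"}},"spin":{"type":"number"}}}},"squeeze":{"type":"number"}},"required":["commands"]}

```bash
mkdir -p pics; ls
cat > h.py <<'E'
import numpy as np, cv2
from bench import r
def ray(p,xy):
    u=cv2.undistortPoints(np.array([[xy]],float),np.array(p["K"],float),np.array(p["dist_coeffs"],float))[0,0]
    T=np.array(p["extrinsics"]);return T[:3,3],T[:3,:3]@np.array([u[0],u[1],1])
def onz(p,xy,z):
    o,d=ray(p,xy);return o+d*(z-o[2])/d[2]
def tri(l):
    A=np.zeros((3,3));b=np.zeros(3);R=[]
    for p,xy in l:
        o,d=ray(p,xy);d/=np.linalg.norm(d);M=np.eye(3)-np.outer(d,d);A+=M;b+=M@o;R.append((M,o))
    x=np.linalg.solve(A,b);return x,[float(np.linalg.norm(M@(x-o))) for M,o in R]
E
python3 - <<'E'
from h import *
np.set_printoptions(precision=1,suppress=True)
s=r.snapshot("scene");t=r.snapshot("top")
cv2.imwrite("pics/s0.png",s["pixels"]);cv2.imwrite("pics/t0.png",t["pixels"])
for p in(s,t):print(np.array(p["extrinsics"]),np.array(p["K"])[0])
for n in["gear","motor","divider","gate_plate","box","nest_round","nest_square","screw_tray"]:
    a=r.landmark_of(s,n);b=r.landmark_of(t,n)
    print(n,[(np.array(k["xy"]),round(k["score"],2)) for k in a[:2]],[(np.array(k["xy"]),round(k["score"],2)) for k in b[:2]],end=" ")
    if a and b:print(*tri([(s,a[0]["xy"]),(t,b[0]["xy"])]))
    else:print()
print(r.sense())
E
```

```text
pics
[[   0.6    0.5   -0.6 1040.9]
 [   0.8   -0.3    0.5 -419.9]
 [   0.    -0.8   -0.6  482.2]
 [   0.     0.     0.     1. ]] [524.4   0.  307.2]
[[ -0.   -1.    0.2 402.7]
 [ -1.    0.    0.   -7. ]
 [ -0.   -0.2  -1.  765.7]
 [  0.    0.    0.    1. ]] [487.8   0.  321.6]
gear [(array([417.4, 187.2]), 0.68), (array([414.9, 205.9]), 0.58)] [(array([165.1, 260.1]), 0.96)] [523.8 247.6  42.3] [0.6877845887655697, 0.6877845887656274]
motor [(array([411.5, 194.1]), 0.76), (array([413.5, 202.2]), 0.62)] [] 
divider [(array([415.6, 204.3]), 0.59)] [(array([173.3, 262.8]), 0.68)] [525.4 246.9   8.2] [1.6090378356073238, 1.6090378356073625]
gate_plate [(array([414.4, 207.5]), 0.81)] [(array([175.3, 264.5]), 0.89)] [523.9 246.3   1. ] [1.9768494521783213, 1.9768494521782525]
box [(array([181.3, 301.1]), 0.65)] [(array([459.3, 264.8]), 0.91)] [ 507.4 -206.4    3.3] [0.22351904317529575, 0.2235190431753621]
nest_round [(array([181.7, 278.7]), 0.85)] [(array([446.2, 287.8]), 0.88)] [ 470.6 -183.7    8.4] [2.2889849634299173, 2.2889849634299293]
nest_square [] [] 
screw_tray [(array([270.9, 226.6]), 0.86)] [(array([330.6, 320.8]), 0.77)] [427.2  -0.6   5.2] [0.8181699310032124, 0.8181699310032348]
{'time': 0.9, 'joint_pos': array([60.7,  7.5, 85.3, -0. , 87.3, -4.9]), 'qd': array([-0. ,  0. , -0.1, -0. , -0. , -0.1]), 'joint_efforts': array([  0. , -56.9, -50.1,  -0. ,   0. ,  -0. ]), 'tool_pos': array([248.4, 546.2, 231.3]), 'tcp_rot': array([-180. ,    0. ,  155.5]), 'ft_force': array([-0.9,  0.3, -0.9]), 'wrist_torque': array([ 0. ,  0.1, -0. ]), 'grip_force': 0.0, 'finger_gap': 85.29084356938745}
```

View pics/s0.png

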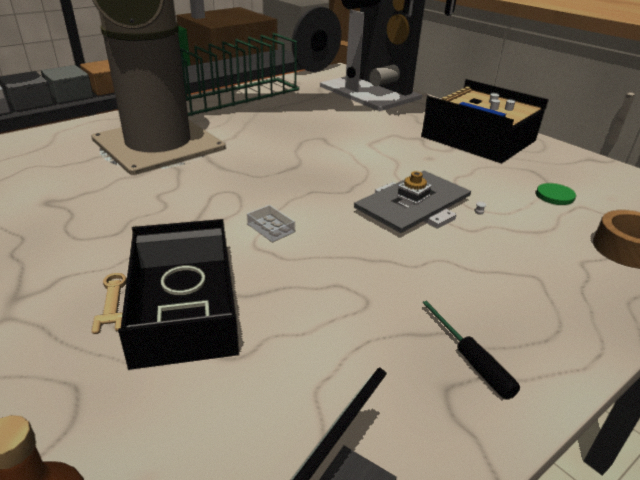

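View pics/t0.png

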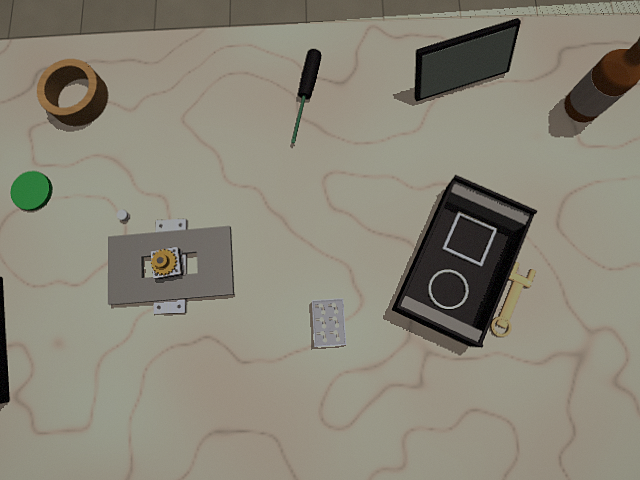

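The scene view shows the box at about (180,290), the stack at (415,200) and the tray at (271,222). In the top view they are at (463,262), (165,262) and (328,323). Next I measure them properly from the regions in both views.

```bash
cat >> h.py <<'E'
def proj(p,xy,z):
    xy=np.asarray(xy,float).reshape(-1,1,2)
    u=cv2.undistortPoints(xy,np.array(p["K"],float),np.array(p["dist_coeffs"],float))[:,0]
    T=np.array(p["extrinsics"]);d=np.c_[u,np.ones(len(u))]@T[:3,:3].T
    return (T[:3,3]+d*((z-T[2,3])/d[:,2])[:,None])[:,:2]
def topix(p,X):
    T=np.linalg.inv(np.array(p["extrinsics"]));rv=cv2.Rodrigues(T[:3,:3])[0]
    return cv2.projectPoints(np.asarray(X,float).reshape(-1,1,3),rv,T[:3,3],np.array(p["K"],float),np.array(p["dist_coeffs"],float))[0][:,0]
def cont(m):
    c=cv2.findContours(m.astype(np.uint8),cv2.RETR_EXTERNAL,cv2.CHAIN_APPROX_NONE)[0]
    return max(c,key=cv2.contourArea)[:,0].astype(float)
def rect(pts):
    (c,wh,a)=cv2.minAreaRect(pts.astype(np.float32))
    if wh[0]<wh[1]:wh=wh[::-1];a+=90
    return np.array(c),np.array(wh),(a+90)%180-90
def corners(p,m):
    q=cv2.boxPoints(cv2.minAreaRect(cont(m).astype(np.float32)))
    for e in np.linspace(2,15,40):
        a=cv2.approxPolyDP(cv2.convexHull(cont(m).astype(np.float32)),e,True)[:,0]
        if len(a)==4:return a
    return q
E
python3 - <<'E'
from h import *
np.set_printoptions(precision=1,suppress=True)
P={"s":r.snapshot("scene"),"t":r.snapshot("top")}
for n,zs in[("gear",(54,68)),("motor",(46,)),("divider",(12,22,)),("gate_plate",(12,)),("box",(56,64)),("nest_round",(10,)),("nest_square",(10,)),("screw_tray",(22,))]:
  for k,p in P.items():
    g=r.regions_of(p,n)
    if not g:print(n,k,"none");continue
    m=g[0]["pixels"]
    print(n,k,round(g[0]["score"],2),m.sum(),np.array(g[0]["xy"]),end=" ")
    for z in zs:
        print("z",z,*rect(proj(p,cont(m),z)),end=" ")
    if n=="divider":print("corn",corners(p,m).tolist(),"->",proj(p,corners(p,m),22).round(1).tolist(),end="")
    print()
# white rings
for k,p in P.items():
    b=r.regions_of(p,"box")
    if not b:continue
    g=cv2.cvtColor(p["pixels"],cv2.COLOR_BGR2GRAY)
    h=np.zeros(g.shape,np.uint8);cv2.fillPoly(h,[cv2.convexHull(cont(b[0]["pixels"]).astype(np.int32))],1);h=cv2.erode(h,np.ones((7,7)))
    c,hi=cv2.findContours(((g>140)&(h>0)).astype(np.uint8),cv2.RETR_EXTERNAL,cv2.CHAIN_APPROX_NONE)[:2]
    for q in c:
        if len(q)>40:
            for z in(4,10,14):print(k,"white",q[:,0].mean(0),len(q),z,*rect(proj(p,q[:,0],z)))
E
```

```text
gear s 0.75 296 [415.1 180.4] z 54 [517.7 246.9] [66.4 37.7] -48.81852340698242 z 68 [534.8 225.1] [64.2 36.5] -48.818443298339844 
gear t 0.76 551 [164.6 262.9] z 54 [519.4 244.6] [40.1 37.8] 88.33124542236328 z 68 [517.1 239.7] [39.3 37. ] 88.3313980102539 
motor s 0.66 434 [412.4 193.9] z 46 [538.7 221.3] [74.8 53.6] -51.70256042480469 
motor t 0.8 343 [174.7 271. ] z 46 [518.2 242. ] [48.1 45.1] -81.36032104492188 
divider s 0.87 2965 [411.3 208.4] z 12 [513.3 256.2] [213.6 119.2] -86.63752055168152 z 22 [524.6 241.9] [209.  116.6] -86.63757371902466 corn [[470.0, 192.0], [402.0, 232.0], [354.0, 206.0], [423.0, 172.0]] -> [[569.8, 342.8], [587.8, 145.0], [480.9, 138.6], [464.7, 334.7]]
divider t 0.89 7143 [177.1 274.4] z 12 [521.2 249.9] [199.8 111.1] -86.72117114067078 z 22 [519.6 246.5] [197.1 109.6] -86.72116565704346 corn [[230.0, 227.0], [231.0, 293.0], [109.0, 303.0], [109.0, 237.0]] -> [[576.3, 152.3], [472.5, 149.8], [462.2, 340.4], [566.7, 346.3]]
gate_plate s 0.66 379 [441.8 218. ] z 12 [589.7 243.1] [65.6 30.5] -82.14059591293335 
gate_plate t 0.73 865 [173.3 298.5] z 
[... 1060 characters left out ...]
64.2 29.9] 63.53241729736328
s white [182.4 278.7] 190 4 [ 463.2 -181.7] [60.2 58.5] 52.93130111694336
s white [182.4 278.7] 190 10 [ 470.5 -184.7] [59.5 57.8] 52.93198776245117
s white [182.4 278.7] 190 14 [ 475.3 -186.7] [59.  57.3] 52.93220901489258
t white [448.  288.9] 110 4 [ 470.3 -185.5] [59.5 59.2] 88.12586975097656
t white [448.  288.9] 110 10 [ 469.8 -184. ] [59.1 58.7] 88.12565612792969
t white [448.  288.9] 110 14 [ 469.4 -183.1] [58.8 58.4] 88.1258316040039
t white [469.6 239.4] 271 4 [ 549.6 -225.8] [65.7 65.4] 62.86623764038086
t white [469.6 239.4] 271 10 [ 548.4 -224.1] [65.2 64.9] 62.86622619628906
t white [469.6 239.4] 271 14 [ 547.6 -222.9] [64.8 64.5] 62.866153717041016
```

```bash
cat >> h.py <<'E'
from scipy.optimize import minimize,least_squares
def prism(l,w,z0,z1):return np.array([[a*l/2,b*w/2,z] for a in(-1,1) for b in(-1,1) for z in(z0,z1)])
def cyl(d,z0,z1):
    t=np.linspace(0,2*np.pi,40,False);return np.array([[d/2*np.cos(a),d/2*np.sin(a),z] for a in t for z in(z0,z1)])
def hullof(m):return cv2.convexHull(np.argwhere(m)[:,::-1].astype(np.float32))[:,0]
def fit(obs,model,x0,yaw=True,fz=False):
    """obs: list of (pic, hull pts). hull-to-hull distance."""
    def f(x):
        a=np.deg2rad(x[2]) if yaw else 0
        X=model.copy();c,s=np.cos(a),np.sin(a)
        X[:,:2]=X[:,:2]@np.array([[c,s],[-s,c]])+x[:2]
        if fz:X[:,2]+=x[-1]
        o=[]
        for p,h in obs:
            H=cv2.convexHull(topix(p,X).astype(np.float32))
            th=np.linspace(0,2*np.pi,72,False);D=np.c_[np.cos(th),np.sin(th)]
            o.append((H[:,0]@D.T).max(0)-(h@D.T).max(0)-.4)
        return np.concatenate(o)
    q=least_squares(f,x0,loss="soft_l1",diff_step=1e-3);return q.x,np.sqrt(np.mean(f(q.x)**2))
E
python3 - <<'E'
from h import *
np.set_printoptions(precision=1,suppress=True)
s=r.snapshot("scene");t=r.snapshot("top");P=[s,t]
def H(n):return [(p,hullof(r.regions_of(p,n)[0]["pixels"])) for p in P]
def show(n,h,m,x0,yaw=True):
    for nm,o in(("s",h[:1]),("t",h[1:]),("st",h)):print(n,nm,*fit(o,m,x0,yaw))
    print(n,"with z",*fit(h,m,list(x0)+[0.],yaw,True))
show("div",H("divider"),prism(196,108,12,22),[522,246,-87.])
show("gate",H("gate_plate")[1:]*2,prism(150,50,0,12),[522,246,3.])
show("box",H("box"),prism(220,132,0,60),[509,-204,-27.])
gm=np.r_[cyl(38,46,54),cyl(20,54,68)]
show("gear",H("gear"),gm,[522,246],False)
for n in["gear","motor","gate_plate"]:
  print(n,[ (q["score"],q["xy"]) for q in r.regions_of(t,n)])
a=cv2.resize(t["pixels"][205:325,95:245],None,fx=4,fy=4,interpolation=cv2.INTER_CUBIC)
b=cv2.resize(s["pixels"][155:240,345:480],None,fx=4,fy=4,interpolation=cv2.INTER_CUBIC)
cv2.imwrite("pics/a1.png",a);cv2.imwrite("pics/b1.png",b)
E
```

```text
div s [518.6 248.3 -85.5] 0.9612477972129827
div t [520.9 248.  -87. ] 0.7685522882448768
div st [520.2 247.7 -86.4] 1.012796609229788
div with z [520.1 247.7 -86.4   0. ] 1.012708558886844
gate s [520.4 250.3   0.3] 0.7913747555148722
gate t [520.4 250.3   0.3] 0.7913747555148722
gate st [520.4 250.3   0.3] 0.7913747555148722
gate with z [520.4 250.3   0.3   0. ] 0.7928760668389622Traceback (most recent call last):
  File "<stdin>", line 10, in <module>
  File "<stdin>", line 4, in H
IndexError: list index out of range
```

```bash
sed -i 's/diff_step=1e-3/diff_step=1e-3,x_scale=10/' h.py
python3 - <<'E'
from h import *
np.set_printoptions(precision=1,suppress=True)
s=r.snapshot("scene");t=r.snapshot("top");P=[s,t]
def H(n):
    o=[]
    for p in P:
        g=r.regions_of(p,n)
        if g:o.append((p,hullof(g[0]["pixels"])))
    return o
def show(n,m,x0,yaw=True):
    h=H(n);print(n,len(h),*fit(h,m,x0,yaw))
    if len(h)>1:print(n,"with z",*fit(h,m-np.array([0,0,30]),list(x0)+[25.],yaw,True))
show("divider",prism(196,108,12,22),[522,246,-87.])
show("box",np.r_[prism(220,132,0,56),prism(220,132,0,64)],[509,-204,-27.])
show("gear",np.r_[cyl(38,46,54),cyl(20,54,68)],[522,246],False)
show("motor",prism(42,42,22,46),[522,246,3.])
a=cv2.resize(t["pixels"][205:325,95:245],None,fx=4,fy=4,interpolation=cv2.INTER_CUBIC)
b=cv2.resize(s["pixels"][155:240,345:480],None,fx=4,fy=4,interpolation=cv2.INTER_CUBIC)
cv2.imwrite("pics/ab.png",np.vstack([np.hstack([a[60:420],]),cv2.resize(b,(600,378))[:240]]))
E
```

```text
divider 2 [520.  247.9 -86.4] 0.8301988454063952
divider with z [519.8 248.3 -86.5  29.1] 0.8052373509775435
box 2 [ 508.2 -203.3  -27.3] 1.123601696510912
box with z [ 507.9 -203.5  -27.3   27.9] 0.9755478574890086
gear 2 [519.8 245.6] 0.3524280312767897
gear with z [519.9 245.4  30.5] 0.3319869840605132
motor 2 [519.7 245.7   8.8] 1.1364646399455405
motor with z [519.7 245.9   8.7  29.3] 1.087579718961825
```

View pics/ab.png

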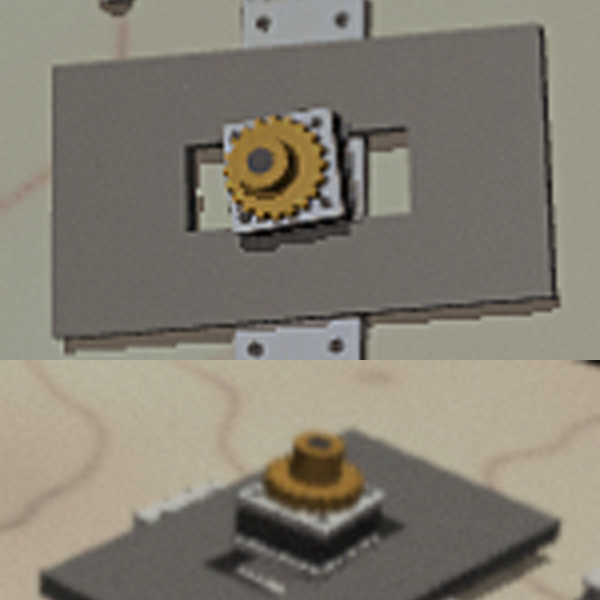

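The stack fits come out consistent: gear and motor at about (520,246), motor turned 9°, divider at (520,248) with yaw -86.4°, gate plate at (520,250) with yaw 0°. The box is at (509,-204), -27°. The ab crop shows the gear centred on the motor, with the windows showing on both sides of it.

```bash
cat > plan.py <<'E'
import sys,numpy as np
from scipy.spatial.transform import Rotation as R
from bench import r
x,y,z,yaw=map(float,sys.argv[1:5])
s=r.sense();Rm=R.from_euler("xyz",s["tcp_rot"],degrees=True)
d=np.array([x,y,z])-s["tool_pos"];dy=(yaw-s["tcp_rot"][2]+180)%360-180
d[2]=d[2]
print("tool d mm",Rm.inv().apply(d).round(1),"spin rad (first translation)",round(-np.deg2rad(dy),4),"| per row /7:",(Rm.inv().apply(d)/7).round(2),"/8",(Rm.inv().apply(d)/8).round(2))
print("pose",np.round(s["tool_pos"],1),np.round(s["tcp_rot"],1),"t",s["time"],"gap",round(s["finger_gap"],1),"grip",s["grip_force"],"ft",np.round(s["ft_force"],1))
E
python3 plan.py 519.8 245.5 130 153
```

```text
tool d mm [-371.6 -161.3  101.3] spin rad (first translation) 0.0444 | per row /7: [-53.08 -23.05  14.47] /8 [-46.45 -20.17  12.66]
pose [248.4 546.2 231.3] [-180.     0.   155.5] t 2.75 gap 85.2 grip 0.0 ft [-0.2  0.7  1. ]
```

{"api": "carry_out", "payload": {
  "commands": [
    {"translation": [-0.0265, -0.0115, 0.0072], "spin": 0.0, "jaw": 0.06},
    {"translation": [-0.0265, -0.0115, 0.0072], "spin": 0.0, "jaw": 0.05},
    {"translation": [-0.0265, -0.0115, 0.0072], "spin": 0.0, "jaw": 0.05},
    {"translation": [-0.0265, -0.0115, 0.0072], "spin": 0.0, "jaw": 0.05},
    {"translation": [-0.0265, -0.0115, 0.0072], "spin": 0.0, "jaw": 0.05},
    {"translation": [-0.0265, -0.0115, 0.0072], "spin": 0.0, "jaw": 0.05},
    {"translation": [-0.0265, -0.0115, 0.0072], "spin": 0.0, "jaw": 0.05},
    {"translation": [-0.0265, -0.0115, 0.0072], "spin": 0.0, "jaw": 0.05}
  ]
}}

```text
time: 3.42
tool_pos: [404.0, 373.6, 173.5]
tcp_rot: [180.0, 0.0, 155.6]
ft_force: [0.5, 0.2, 0.7]
finger_gap: 49.9
grip_force: 0.0
```

{"api": "carry_out", "payload": {
  "commands": [
    {"translation": [-0.0265, -0.0115, 0.0072], "spin": 0.0, "jaw": 0.05},
    {"translation": [-0.0265, -0.0115, 0.0072], "spin": 0.0, "jaw": 0.05},
    {"translation": [-0.0265, -0.0115, 0.0072], "spin": 0.0, "jaw": 0.05},
    {"translation": [-0.0265, -0.0115, 0.0072], "spin": 0.0, "jaw": 0.05},
    {"translation": [-0.0265, -0.0115, 0.0072], "spin": 0.0, "jaw": 0.05},
    {"translation": [-0.0265, -0.0115, 0.0072], "spin": 0.0, "jaw": 0.05},
    {"translation": [0, 0, 0], "spin": 0.0444, "jaw": 0.05},
    {"translation": [0, 0, 0], "spin": 0.0, "jaw": 0.05}
  ]
}}

```text
time: 4.08
tool_pos: [520.0, 244.5, 129.8]
tcp_rot: [-180.0, -0.0, 152.7]
ft_force: [0.6, 0.8, -0.3]
finger_gap: 50.2
grip_force: 0.0
```

```bash
python3 plan.py 519.8 245.5 56 153
```

```text
tool d mm [ 0.6  0.9 73.8] spin rad (first translation) -0.0048 | per row /7: [ 0.08  0.12 10.54] /8 [0.07 0.11 9.22]
pose [520.  244.5 129.8] [-180.    -0.   152.7] t 4.0833 gap 50.2 grip 0.0 ft [ 0.6  0.8 -0.3]
```

{"api": "carry_out", "payload": {
  "commands": [
    {"translation": [0.0006, 0.0009, 0.012], "spin": 0, "jaw": 0.04},
    {"translation": [0, 0, 0.012], "spin": 0, "jaw": 0.04},
    {"translation": [0, 0, 0.012], "spin": 0, "jaw": 0.04},
    {"translation": [0, 0, 0.012], "spin": 0, "jaw": 0.04},
    {"translation": [0, 0, 0.011], "spin": 0, "jaw": 0.04},
    {"translation": [0, 0, 0.009], "spin": 0, "jaw": 0.04},
    {"translation": [0, 0, 0.006], "spin": 0, "jaw": 0.04},
    {"translation": [0, 0, 0], "spin": 0, "jaw": 0.04}
  ],
  "squeeze": 20
}}

```text
time: 4.75
tool_pos: [518.0, 246.8, 54.4]
tcp_rot: [-179.9, -0.1, 153.0]
ft_force: [-0.8, -0.7, 0.4]
finger_gap: 40.0
grip_force: 0.0
```

{"api": "carry_out", "payload": {
  "commands": [
    {"jaw": 0.015},
    {"jaw": 0.01},
    {"jaw": 0.01},
    {"jaw": 0.01},
    {"jaw": 0.01},
    {"jaw": 0.01},
    {"jaw": 0.01},
    {"jaw": 0.01}
  ]
}}

```text
invalid input
```

```bash
python3 plan.py 470.2 -184.3 150 153
python3 - <<'E'
from h import *
t=r.snapshot("top");s=r.snapshot("scene")
cv2.imwrite("pics/g2.png",np.hstack([cv2.resize(t["pixels"][180:340,60:260],None,fx=2,fy=2),cv2.resize(s["pixels"][90:250,340:540],None,fx=2,fy=2)]))
E
```

```text
tool d mm [-152.8 -406.1  -95. ] spin rad (first translation) 0.0004 | per row /7: [-21.83 -58.01 -13.57] /8 [-19.1  -50.76 -11.88]
pose [518.  246.8  54.4] [-1.799e+02 -1.000e-01  1.530e+02] t 4.75 gap 40.0 grip 0.0 ft [-0.8 -0.7  0.4]
```

View pics/g2.png

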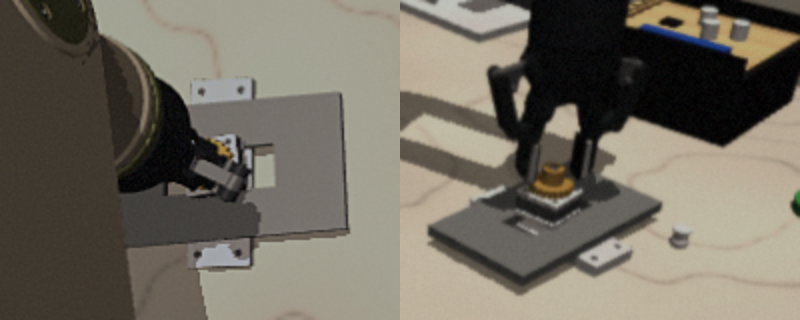

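Fingers straddle the hub just above the teeth, hub at about (553,172) in the crop's right half. The second call was refused because every row needs all of its fields.

{"api": "carry_out", "payload": {
  "commands": [
    {"translation": [0, 0, -0.001], "spin": 0, "jaw": 0.03},
    {"translation": [0, 0, 0], "spin": 0, "jaw": 0.01},
    {"translation": [0, 0, 0], "spin": 0, "jaw": 0.01},
    {"translation": [0, 0, 0], "spin": 0, "jaw": 0.01},
    {"translation": [0, 0, 0], "spin": 0, "jaw": 0.01},
    {"translation": [0, 0, 0], "spin": 0, "jaw": 0.01},
    {"translation": [0, 0, 0], "spin": 0, "jaw": 0.01},
    {"translation": [0, 0, 0], "spin": 0, "jaw": 0.01}
  ],
  "squeeze": 25
}}

```text
time: 5.52
tool_pos: [520.1, 247.4, 58.7]
tcp_rot: [179.9, 0.1, 153.0]
ft_force: [-1.4, 0.0, 6.6]
finger_gap: 18.9
grip_force: 24.6
```

{"api": "carry_out", "payload": {
  "commands": [
    {"translation": [0, 0, -0.005], "spin": 0, "jaw": 0.01},
    {"translation": [0, 0, -0.01], "spin": 0, "jaw": 0.01},
    {"translation": [0, 0, -0.015], "spin": 0, "jaw": 0.01},
    {"translation": [0, 0, -0.02], "spin": 0, "jaw": 0.01},
    {"translation": [0, 0, -0.02], "spin": 0, "jaw": 0.01},
    {"translation": [0, 0, -0.02], "spin": 0, "jaw": 0.01},
    {"translation": [0, 0, -0.005], "spin": 0, "jaw": 0.01},
    {"translation": [0, 0, 0], "spin": 0, "jaw": 0.01}
  ]
}}

```text
time: 6.18
tool_pos: [520.8, 247.7, 155.3]
tcp_rot: [179.8, 0.2, 153.0]
ft_force: [0.6, -0.3, -0.2]
finger_gap: 19.2
grip_force: 24.5
```

```bash
python3 plan.py 470.2 -184.3 130 153
```

```text
tool d mm [-150.9 -408.    24.3] spin rad (first translation) 0.0 | per row /7: [-21.56 -58.28   3.47] /8 [-18.87 -51.     3.04]
pose [520.8 247.7 155.3] [179.8   0.2 153. ] t 6.1833 gap 19.2 grip 24.460090398788452 ft [ 0.6 -0.3 -0.2]
```

{"api": "carry_out", "payload": {
  "commands": [
    {"translation": [-0.005, -0.014, 0], "spin": 0, "jaw": 0.01},
    {"translation": [-0.0108, -0.0291, 0], "spin": 0, "jaw": 0.01},
    {"translation": [-0.0108, -0.0291, 0], "spin": 0, "jaw": 0.01},
    {"translation": [-0.0108, -0.0291, 0], "spin": 0, "jaw": 0.01},
    {"translation": [-0.0108, -0.0291, 0], "spin": 0, "jaw": 0.01},
    {"translation": [-0.0108, -0.0291, 0], "spin": 0, "jaw": 0.01},
    {"translation": [-0.0108, -0.0291, 0], "spin": 0, "jaw": 0.01},
    {"translation": [-0.0108, -0.0291, 0], "spin": 0, "jaw": 0.01}
  ]
}}

```text
time: 6.85
tool_pos: [490.4, 14.7, 150.5]
tcp_rot: [-179.9, -0.1, 153.0]
ft_force: [0.9, 0.4, -1.3]
finger_gap: 18.7
grip_force: 24.5
```

{"api": "carry_out", "payload": {
  "commands": [
    {"translation": [-0.0108, -0.0291, 0], "spin": 0, "jaw": 0.01},
    {"translation": [-0.0108, -0.0291, 0.002], "spin": 0, "jaw": 0.01},
    {"translation": [-0.0108, -0.0291, 0.004], "spin": 0, "jaw": 0.01},
    {"translation": [-0.0108, -0.0291, 0.005], "spin": 0, "jaw": 0.01},
    {"translation": [-0.0108, -0.0291, 0.005], "spin": 0, "jaw": 0.01},
    {"translation": [-0.0108, -0.0291, 0.004], "spin": 0, "jaw": 0.01},
    {"translation": [-0.005, -0.0155, 0.004], "spin": 0, "jaw": 0.01},
    {"translation": [0, 0, 0], "spin": 0, "jaw": 0.01}
  ]
}}

```text
time: 7.52
tool_pos: [465.5, -187.3, 125.7]
tcp_rot: [-179.9, -0.2, 152.8]
ft_force: [-0.9, -0.3, -0.4]
finger_gap: 19.4
grip_force: 24.5
```

```bash
cat >> h.py <<'E'
def noise(n=6):
    a=[]
    for i in range(n):
        r.snapshot("top");a.append(r.sense()["tool_pos"])
    a=np.array(a);return a.mean(0),a.std(0)
E
python3 - <<'E'
from h import *
np.set_printoptions(precision=1,suppress=True)
s=r.snapshot("scene");t=r.snapshot("top");P=[s,t]
h=[]
for p in P:
    g=r.regions_of(p,"gear");print([(q["score"],q["pixels"].sum(),np.array(q["xy"])) for q in g])
    if g:
        h.append((p,hullof(g[0]["pixels"])))
    print(r.landmark_of(p,"gear")[:1])
m=np.r_[cyl(38,0,8),cyl(20,8,22)]
print(fit(h[:1],m,[470,-184,121.],False,True))
print(noise())
cv2.imwrite("pics/g3.png",np.hstack([cv2.resize(t["pixels"][160:360,360:560],None,fx=2,fy=2),cv2.resize(s["pixels"][150:350,80:280],None,fx=2,fy=2)]))
E
python3 plan.py 470.2 -184.3 40 153
```

```text
[(0.97, np.int64(503), array([167.7, 212. ]))]
[{'xy': [169.4, 215.2], 'score': 0.77}]
[(0.51, np.int64(161), array([464.3, 291.1]))]
[{'xy': [467.0, 283.2], 'score': 0.47}]
(array([ 457.4, -184.5,  108.2]), np.float64(0.2792846309133432))
(array([ 468.4, -183.8,  128.6]), array([0. , 0.2, 0.1]))
tool d mm [-1.6  0.7 88.7] spin rad (first translation) 0.0008 | per row /7: [-0.24  0.1  12.67] /8 [-0.21  0.09 11.08]
pose [ 468.4 -184.2  128.7] [-180.    0.  153.] t 8.1167 gap 19.1 grip 24.550846572965384 ft [-0.4 -1.1 -0.3]
```

View pics/g3.png

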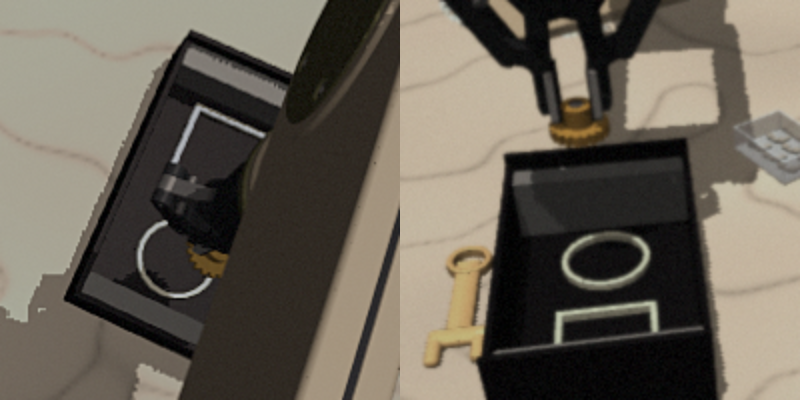

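Once the arm settles the readings are steady to 0.2 mm. The gear is held level over the round nest, at about (205,262) in the left crop. I lower it.

{"api": "carry_out", "payload": {
  "commands": [
    {"translation": [-0.0016, 0.0007, 0.01], "spin": 0, "jaw": 0.01},
    {"translation": [0, 0, 0.018], "spin": 0, "jaw": 0.01},
    {"translation": [0, 0, 0.02], "spin": 0, "jaw": 0.01},
    {"translation": [0, 0, 0.02], "spin": 0, "jaw": 0.01},
    {"translation": [0, 0, 0.018], "spin": 0, "jaw": 0.01},
    {"translation": [0, 0, 0.015], "spin": 0, "jaw": 0.01},
    {"translation": [0, 0, 0.005], "spin": 0, "jaw": 0.01},
    {"translation": [0, 0, 0], "spin": 0, "jaw": 0.01}
  ]
}}

```text
time: 8.78
tool_pos: [468.4, -183.8, 20.3]
tcp_rot: [180.0, -0.2, 153.0]
ft_force: [0.4, 1.1, 0.5]
finger_gap: 19.0
grip_force: 24.6
```

{"api": "carry_out", "payload": {
  "commands": [
    {"translation": [0, 0, 0.001], "spin": 0, "jaw": 0.01},
    {"translation": [0, 0, 0.001], "spin": 0, "jaw": 0.01},
    {"translation": [0, 0, 0.001], "spin": 0, "jaw": 0.01},
    {"translation": [0, 0, 0.001], "spin": 0, "jaw": 0.01},
    {"translation": [0, 0, 0], "spin": 0, "jaw": 0.01},
    {"translation": [0, 0, 0], "spin": 0, "jaw": 0.01},
    {"translation": [0, 0, 0], "spin": 0, "jaw": 0.01},
    {"translation": [0, 0, 0], "spin": 0, "jaw": 0.01}
  ]
}}

```text
time: 9.45
tool_pos: [470.0, -184.7, 18.6]
tcp_rot: [180.0, 0.0, 153.0]
ft_force: [0.0, -0.4, -1.2]
finger_gap: 19.2
grip_force: 24.6
```

```bash
python3 plan.py 470.2 -184.3 15 153
```

```text
tool d mm [-0.   0.4  3.6] spin rad (first translation) 0.0 | per row /7: [-0.    0.06  0.52] /8 [-0.    0.05  0.46]
pose [ 470.  -184.7   18.6] [180.   0. 153.] t 9.45 gap 19.2 grip 24.552911091595888 ft [ 0.  -0.4 -1.2]
```

{"api": "carry_out", "payload": {
  "commands": [
    {"translation": [0, 0, 0.0005], "spin": 0, "jaw": 0.01},
    {"translation": [0, 0, 0.0005], "spin": 0, "jaw": 0.01},
    {"translation": [0, 0, 0.0005], "spin": 0, "jaw": 0.01},
    {"translation": [0, 0, 0.0005], "spin": 0, "jaw": 0.01},
    {"translation": [0, 0, 0.0005], "spin": 0, "jaw": 0.01},
    {"translation": [0, 0, 0], "spin": 0, "jaw": 0.01},
    {"translation": [0, 0, 0], "spin": 0, "jaw": 0.01},
    {"translation": [0, 0, 0], "spin": 0, "jaw": 0.01}
  ]
}}

```text
time: 10.12
tool_pos: [470.0, -184.6, 16.7]
tcp_rot: [-180.0, -0.0, 153.0]
ft_force: [-4.0, 1.2, 10.1]
finger_gap: 19.3
grip_force: 25.3
```

{"api": "carry_out", "payload": {
  "commands": [
    {"translation": [0, 0, 0.0005], "spin": 0, "jaw": 0.01},
    {"translation": [0, 0, 0.0005], "spin": 0, "jaw": 0.01},
    {"translation": [0, 0, 0.0005], "spin": 0, "jaw": 0.01},
    {"translation": [0, 0, 0], "spin": 0, "jaw": 0.01},
    {"translation": [0, 0, 0], "spin": 0, "jaw": 0.01},
    {"translation": [0, 0, 0], "spin": 0, "jaw": 0.01},
    {"translation": [0, 0, 0], "spin": 0, "jaw": 0.01},
    {"translation": [0, 0, 0], "spin": 0, "jaw": 0.01}
  ]
}}

```text
time: 10.78
tool_pos: [470.1, -184.7, 16.5]
tcp_rot: [-180.0, -0.0, 153.0]
ft_force: [-12.4, 4.5, 23.2]
finger_gap: 19.0
grip_force: 26.6
```

Contact: the gear is on the floor. I ease off, open and rise.

{"api": "carry_out", "payload": {
  "commands": [
    {"translation": [0, 0, -0.0013], "spin": 0, "jaw": 0.01},
    {"translation": [0, 0, 0], "spin": 0, "jaw": 0.01},
    {"translation": [0, 0, 0], "spin": 0, "jaw": 0.025},
    {"translation": [0, 0, 0], "spin": 0, "jaw": 0.036},
    {"translation": [0, 0, 0], "spin": 0, "jaw": 0.036},
    {"translation": [0, 0, 0], "spin": 0, "jaw": 0.036},
    {"translation": [0, 0, 0], "spin": 0, "jaw": 0.036},
    {"translation": [0, 0, 0], "spin": 0, "jaw": 0.036}
  ]
}}

```text
time: 11.45
tool_pos: [469.8, -184.5, 15.6]
tcp_rot: [-180.0, -0.0, 153.0]
ft_force: [-0.2, 0.3, -1.1]
finger_gap: 35.7
grip_force: 0.0
```

{"api": "carry_out", "payload": {
  "commands": [
    {"translation": [0, 0, -0.01], "spin": 0, "jaw": 0.036},
    {"translation": [0, 0, -0.02], "spin": 0, "jaw": 0.036},
    {"translation": [0, 0, -0.03], "spin": 0, "jaw": 0.036},
    {"translation": [0, 0, -0.03], "spin": 0, "jaw": 0.036},
    {"translation": [0, 0, -0.03], "spin": 0, "jaw": 0.06},
    {"translation": [0, 0, -0.01], "spin": 0, "jaw": 0.06},
    {"translation": [0, 0, 0], "spin": 0, "jaw": 0.06},
    {"translation": [0, 0, 0], "spin": 0, "jaw": 0.06}
  ]
}}

```text
time: 12.12
tool_pos: [470.3, -184.8, 146.4]
tcp_rot: [-180.0, 0.1, 153.0]
ft_force: [-0.1, 0.3, -0.3]
finger_gap: 59.9
grip_force: 0.0
```

```bash
python3 plan.py 519.7 246 140 188.8
```

```text
tool d mm [151.6 406.3   6.1] spin rad (first translation) -0.6247 | per row /7: [21.65 58.04  0.88] /8 [18.94 50.78  0.77]
pose [ 470.3 -184.8  146.4] [-1.80e+02  1.00e-01  1.53e+02] t 12.1167 gap 59.9 grip 0.0 ft [-0.1  0.3 -0.3]
```

Translate back (14 rows), then turn and look at the motor again.

{"api": "carry_out", "payload": {
  "commands": [
    {"translation": [0.0108, 0.029, 0], "spin": 0, "jaw": 0.06},
    {"translation": [0.0108, 0.029, 0], "spin": 0, "jaw": 0.06},
    {"translation": [0.0108, 0.029, 0], "spin": 0, "jaw": 0.06},
    {"translation": [0.0108, 0.029, 0], "spin": 0, "jaw": 0.06},
    {"translation": [0.0108, 0.029, 0], "spin": 0, "jaw": 0.06},
    {"translation": [0.0108, 0.029, 0], "spin": 0, "jaw": 0.06},
    {"translation": [0.0108, 0.029, 0], "spin": 0, "jaw": 0.06},
    {"translation": [0.0108, 0.029, 0], "spin": 0, "jaw": 0.06}
  ]
}}

```text
time: 12.78
tool_pos: [496.6, 62.8, 143.4]
tcp_rot: [-179.9, -0.2, 153.0]
ft_force: [0.3, 0.0, -0.1]
finger_gap: 60.0
grip_force: 0.0
```

Run:
```python
from h import *
np.set_printoptions(precision=1,suppress=True)
s=r.snapshot("scene");t=r.snapshot("top");P=[s,t]
def H(n):
    o=[]
    for p in P:
        g=r.regions_of(p,n)
        if g:o.append((p,hullof(g[0]["pixels"])))
        print(n,[(round(q["score"],2),q["pixels"].sum()) for q in g])
    return o
body=np.r_[prism(42,42,22,46),cyl(6,46,62)]
for h in [H("motor")]:
    for o in (h[:1],h[1:],h):
      if o:print("motor",*fit(o,body,[520,246,8.]))
print("div",*fit(H("divider"),prism(196,108,12,22),[522,246,-87.]))
gm=np.r_[cyl(38,4,12),cyl(20,12,26)]
h=H("gear")
for o in(h[:1],h[1:],h):
    if o:print("gear",*fit(o,gm,[470,-184],False),*fit(o,gm-np.array([0,0,30]),[470,-184,25.],False,True))
cv2.imwrite("pics/m4.png",np.hstack([cv2.resize(t["pixels"][200:320,100:240],(466,400)),cv2.resize(s["pixels"][220:320,130:230],(330,400))]))
```

```text
motor [(0.7, np.int64(615))]
motor [(0.77, np.int64(904))]
motor [519.1 246.6   9.5] 1.0082497335018852
motor [518.5 245.2   6.8] 0.8569106054851285
motor [518.9 245.5   7.6] 0.9749502458483691
divider [(0.85, np.int64(3046)), (0.52, np.int64(523))]
divider [(0.94, np.int64(2561))]
div [519.1 247.2 -86.9] 17.54633410793835
gear [(0.91, np.int64(481))]
gear [(0.88, np.int64(508))]
gear [ 469.9 -185.2] 0.4195086632991959 [ 459.3 -180.9   21.2] 0.346442954626557
gear [ 470.4 -185. ] 0.4338757525257923 [ 468.9 -181.    46.9] 0.3226318296006877
gear [ 470.2 -185.2] 0.4455538311422172 [ 470.2 -185.2   30.2] 0.4416186630441699
```

View pics/m4.png

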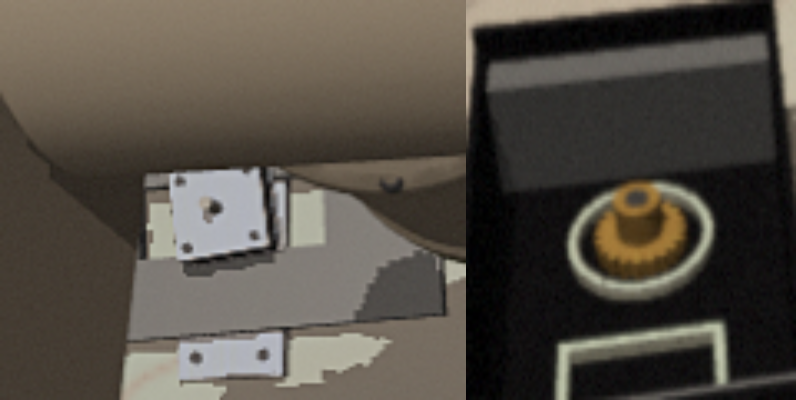

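The gear sits level inside the ring, at about (640,225) in the right crop. The motor is undisturbed at about (518.9,246), yaw 8°.

```bash
python3 plan.py 518.9 246 130 188
```

```text
tool d mm [ 65.9 175.1  15. ] spin rad (first translation) -0.6124 | per row /7: [ 9.41 25.01  2.14] /8 [ 8.23 21.88  1.88]
pose [497.9  60.1 145.1] [-1.800e+02 -1.000e-01  1.529e+02] t 13.1833 gap 59.9 grip 0.0 ft [-0.7  0.6 -0.3]
```

{"api": "carry_out", "payload": {
  "commands": [
    {"translation": [0.0095, 0.025, 0.002], "spin": 0, "jaw": 0.06},
    {"translation": [0.0095, 0.025, 0.002], "spin": 0, "jaw": 0.06},
    {"translation": [0.0095, 0.025, 0.002], "spin": 0, "jaw": 0.06},
    {"translation": [0.0095, 0.025, 0.002], "spin": 0, "jaw": 0.06},
    {"translation": [0.0095, 0.025, 0.002], "spin": 0, "jaw": 0.06},
    {"translation": [0.0095, 0.025, 0.002], "spin": 0, "jaw": 0.06},
    {"translation": [0.009, 0.025, 0.003], "spin": 0, "jaw": 0.06},
    {"translation": [0, 0, 0], "spin": -0.12, "jaw": 0.06}
  ]
}}

```text
time: 13.85
tool_pos: [519.0, 250.1, 130.2]
tcp_rot: [179.9, -0.0, 159.7]
ft_force: [0.3, 1.0, 0.0]
finger_gap: 59.7
grip_force: 0.0
```

{"api": "carry_out", "payload": {
  "commands": [
    {"translation": [0, 0, 0], "spin": -0.12, "jaw": 0.06},
    {"translation": [0, 0, 0], "spin": -0.12, "jaw": 0.06},
    {"translation": [0, 0, 0], "spin": -0.12, "jaw": 0.06},
    {"translation": [0, 0, 0], "spin": -0.12, "jaw": 0.06},
    {"translation": [0, 0, 0], "spin": -0.012, "jaw": 0.06},
    {"translation": [0, 0, 0], "spin": 0, "jaw": 0.06},
    {"translation": [0, 0, 0], "spin": 0, "jaw": 0.06},
    {"translation": [0, 0, 0], "spin": 0, "jaw": 0.06}
  ]
}}

```text
time: 14.52
tool_pos: [519.0, 246.8, 130.8]
tcp_rot: [-180.0, -0.0, -172.1]
ft_force: [0.1, 0.0, -0.1]
finger_gap: 59.9
grip_force: 0.0
```

```bash
python3 plan.py 518.9 246 32 188
```

```text
tool d mm [ 0.2 -0.8 98.8] spin rad (first translation) -0.0023 | per row /7: [ 0.03 -0.11 14.11] /8 [ 0.03 -0.1  12.34]
pose [519.  246.8 130.8] [-180.    -0.  -172.1] t 14.5167 gap 59.9 grip 0.0 ft [ 0.1  0.  -0.1]
```

{"api": "carry_out", "payload": {
  "commands": [
    {"translation": [0.0002, -0.0008, 0.01], "spin": 0, "jaw": 0.06},
    {"translation": [0, 0, 0.018], "spin": 0, "jaw": 0.06},
    {"translation": [0, 0, 0.02], "spin": 0, "jaw": 0.06},
    {"translation": [0, 0, 0.02], "spin": 0, "jaw": 0.06},
    {"translation": [0, 0, 0.015], "spin": 0, "jaw": 0.06},
    {"translation": [0, 0, 0.01], "spin": 0, "jaw": 0.06},
    {"translation": [0, 0, 0.0038], "spin": 0, "jaw": 0.06},
    {"translation": [0, 0, 0], "spin": 0, "jaw": 0.06}
  ]
}}

```text
time: 15.18
tool_pos: [517.9, 246.1, 32.7]
tcp_rot: [-180.0, -0.1, -172.0]
ft_force: [-0.9, 0.4, -1.2]
finger_gap: 59.9
grip_force: 0.0
```

{"api": "carry_out", "payload": {
  "commands": [
    {"translation": [0, 0, 0], "spin": 0, "jaw": 0.06},
    {"translation": [0, 0, 0], "spin": 0, "jaw": 0.05},
    {"translation": [0, 0, 0], "spin": 0, "jaw": 0.045},
    {"translation": [0, 0, 0], "spin": 0, "jaw": 0.04},
    {"translation": [0, 0, 0], "spin": 0, "jaw": 0.035},
    {"translation": [0, 0, 0], "spin": 0, "jaw": 0.035},
    {"translation": [0, 0, 0], "spin": 0, "jaw": 0.035},
    {"translation": [0, 0, 0], "spin": 0, "jaw": 0.035}
  ],
  "squeeze": 40
}}

```text
time: 15.85
tool_pos: [519.9, 246.7, 35.5]
tcp_rot: [180.0, 0.1, -171.9]
ft_force: [-1.0, -1.1, 7.1]
finger_gap: 40.8
grip_force: 40.7
```

{"api": "carry_out", "payload": {
  "commands": [
    {"translation": [0, 0, -0.004], "spin": 0, "jaw": 0.035},
    {"translation": [0, 0, -0.01], "spin": 0, "jaw": 0.035},
    {"translation": [0, 0, -0.015], "spin": 0, "jaw": 0.035},
    {"translation": [0, 0, -0.02], "spin": 0, "jaw": 0.035},
    {"translation": [0, 0, -0.02], "spin": 0, "jaw": 0.035},
    {"translation": [0, 0, -0.02], "spin": 0, "jaw": 0.035},
    {"translation": [0, 0, -0.011], "spin": 0, "jaw": 0.035},
    {"translation": [0, 0, 0], "spin": 0, "jaw": 0.035}
  ]
}}

```text
time: 16.52
tool_pos: [520.8, 247.2, 137.9]
tcp_rot: [179.9, 0.3, -171.9]
ft_force: [0.3, 0.4, -1.8]
finger_gap: 40.6
grip_force: 41.0
```

```bash
python3 plan.py 548.4 -224 130 153
```

```text
tool d mm [  38.9 -470.4    7.1] spin rad (first translation) 0.612 | per row /7: [  5.55 -67.2    1.01] /8 [  4.86 -58.8    0.89]
pose [520.8 247.2 137.9] [ 179.9    0.3 -171.9] t 16.5167 gap 40.6 grip 41.021998822689056 ft [ 0.3  0.4 -1.8]
```

{"api": "carry_out", "payload": {
  "commands": [
    {"translation": [0.001, -0.015, 0], "spin": 0, "jaw": 0.035},
    {"translation": [0.0027, -0.0325, 0], "spin": 0, "jaw": 0.035},
    {"translation": [0.0027, -0.0325, 0], "spin": 0, "jaw": 0.035},
    {"translation": [0.0027, -0.0325, 0], "spin": 0, "jaw": 0.035},
    {"translation": [0.0027, -0.0325, 0], "spin": 0, "jaw": 0.035},
    {"translation": [0.0027, -0.0325, 0], "spin": 0, "jaw": 0.035},
    {"translation": [0.0027, -0.0325, 0], "spin": 0, "jaw": 0.035},
    {"translation": [0.0027, -0.0325, 0], "spin": 0, "jaw": 0.035}
  ]
}}

```text
time: 17.18
tool_pos: [532.1, 2.1, 132.6]
tcp_rot: [180.0, -0.1, -171.9]
ft_force: [0.4, -0.2, -1.2]
finger_gap: 40.6
grip_force: 41.0
```

{"api": "carry_out", "payload": {
  "commands": [
    {"translation": [0.0027, -0.0325, 0], "spin": 0, "jaw": 0.035},
    {"translation": [0.0027, -0.0325, 0], "spin": 0, "jaw": 0.035},
    {"translation": [0.0027, -0.0325, 0], "spin": 0, "jaw": 0.035},
    {"translation": [0.0027, -0.0325, 0], "spin": 0, "jaw": 0.035},
    {"translation": [0.0027, -0.0325, 0], "spin": 0, "jaw": 0.035},
    {"translation": [0.0027, -0.0325, 0], "spin": 0, "jaw": 0.035},
    {"translation": [0.0027, -0.0325, 0], "spin": 0, "jaw": 0.035},
    {"translation": [0, 0, 0], "spin": 0.1, "jaw": 0.035}
  ]
}}

```text
time: 17.85
tool_pos: [545.4, -229.8, 132.7]
tcp_rot: [-179.9, -0.1, -177.7]
ft_force: [0.2, 0.3, -1.3]
finger_gap: 40.8
grip_force: 41.2
```

{"api": "carry_out", "payload": {
  "commands": [
    {"translation": [0, 0, 0], "spin": 0.12, "jaw": 0.035},
    {"translation": [0, 0, 0], "spin": 0.12, "jaw": 0.035},
    {"translation": [0, 0, 0], "spin": 0.12, "jaw": 0.035},
    {"translation": [0, 0, 0], "spin": 0.1, "jaw": 0.035},
    {"translation": [0, 0, 0], "spin": 0.052, "jaw": 0.035},
    {"translation": [0, 0, 0], "spin": 0, "jaw": 0.035},
    {"translation": [0, 0, 0], "spin": 0, "jaw": 0.035},
    {"translation": [0, 0, 0], "spin": 0, "jaw": 0.035}
  ]
}}

```text
time: 18.52
tool_pos: [545.9, -224.2, 133.2]
tcp_rot: [180.0, -0.1, 153.1]
ft_force: [0.7, 0.8, -1.5]
finger_gap: 40.9
grip_force: 41.2
```

```bash
python3 plan.py 548.4 -224 30 153
```

```text
tool d mm [ -2.2   1.2 103.2] spin rad (first translation) 0.0021 | per row /7: [-0.32  0.18 14.74] /8 [-0.28  0.16 12.9 ]
pose [ 545.9 -224.2  133.2] [ 1.800e+02 -1.000e-01  1.531e+02] t 18.5167 gap 40.9 grip 41.18404448032379 ft [ 0.7  0.8 -1.5]
```

{"api": "carry_out", "payload": {
  "commands": [
    {"translation": [-0.0022, 0.0012, 0.01], "spin": 0, "jaw": 0.035},
    {"translation": [0, 0, 0.02], "spin": 0, "jaw": 0.035},
    {"translation": [0, 0, 0.025], "spin": 0, "jaw": 0.035},
    {"translation": [0, 0, 0.025], "spin": 0, "jaw": 0.035},
    {"translation": [0, 0, 0.017], "spin": 0, "jaw": 0.035},
    {"translation": [0, 0, 0.008], "spin": 0, "jaw": 0.035},
    {"translation": [0, 0, 0.004], "spin": 0, "jaw": 0.035},
    {"translation": [0, 0, 0], "spin": 0, "jaw": 0.035}
  ]
}}

```text
time: 19.18
tool_pos: [548.4, -224.1, 24.1]
tcp_rot: [180.0, -0.1, 153.0]
ft_force: [-0.9, -0.3, -2.4]
finger_gap: 41.0
grip_force: 41.2
```

{"api": "carry_out", "payload": {
  "commands": [
    {"translation": [0, 0, 0.001], "spin": 0, "jaw": 0.035},
    {"translation": [0, 0, 0.001], "spin": 0, "jaw": 0.035},
    {"translation": [0, 0, 0.001], "spin": 0, "jaw": 0.035},
    {"translation": [0, 0, 0], "spin": 0, "jaw": 0.035},
    {"translation": [0, 0, 0], "spin": 0, "jaw": 0.035},
    {"translation": [0, 0, 0], "spin": 0, "jaw": 0.035},
    {"translation": [0, 0, 0], "spin": 0, "jaw": 0.035},
    {"translation": [0, 0, 0], "spin": 0, "jaw": 0.035}
  ]
}}

```text
time: 19.85
tool_pos: [548.9, -224.3, 22.1]
tcp_rot: [180.0, 0.0, 153.0]
ft_force: [-0.0, 0.2, -1.0]
finger_gap: 40.8
grip_force: 41.2
```

```bash
python3 plan.py 548.4 -224 17.5 153
python3 - <<'E'
from h import *
t=r.snapshot("top");s=r.snapshot("scene")
for p in(s,t):print(r.landmark_of(p,"motor")[:1])
cv2.imwrite("pics/m5.png",np.hstack([cv2.resize(t["pixels"][170:350,380:560],(400,400)),cv2.resize(s["pixels"][210:350,110:250],(400,400))]))
E
```

```text
tool d mm [0.6 0.1 4.6] spin rad (first translation) 0.0 | per row /7: [0.09 0.01 0.66] /8 [0.07 0.01 0.58]
pose [ 548.9 -224.3   22.1] [180.   0. 153.] t 19.85 gap 40.8 grip 41.174984872341156 ft [-0.   0.2 -1. ]
[{'xy': [183.2, 319.1], 'score': 0.75}]
[{'xy': [469.9, 238.2], 'score': 0.6}]
```

View pics/m5.png

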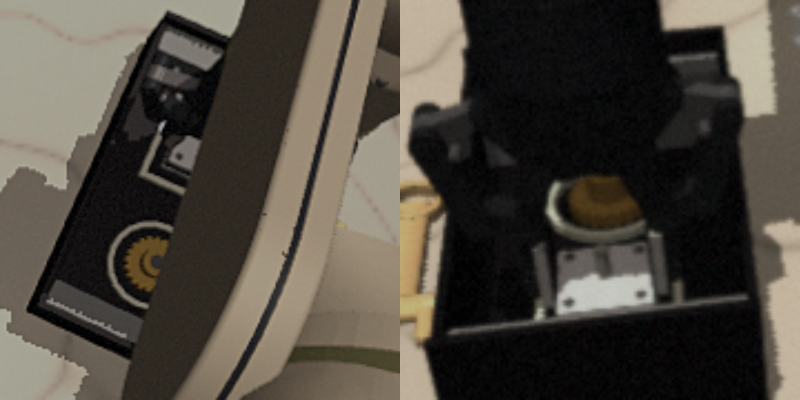

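The motor hangs aligned in the square frame, at about (605,275) in the right crop and (180,155) in the left. I lower it to contact.

{"api": "carry_out", "payload": {
  "commands": [
    {"translation": [0.0005, 0, 0.001], "spin": 0, "jaw": 0.035},
    {"translation": [0, 0, 0.001], "spin": 0, "jaw": 0.035},
    {"translation": [0, 0, 0.001], "spin": 0, "jaw": 0.035},
    {"translation": [0, 0, 0.0005], "spin": 0, "jaw": 0.035},
    {"translation": [0, 0, 0], "spin": 0, "jaw": 0.035},
    {"translation": [0, 0, 0], "spin": 0, "jaw": 0.035},
    {"translation": [0, 0, 0], "spin": 0, "jaw": 0.035},
    {"translation": [0, 0, 0], "spin": 0, "jaw": 0.035}
  ]
}}

```text
time: 20.72
tool_pos: [548.5, -224.1, 18.6]
tcp_rot: [180.0, 0.0, 153.0]
ft_force: [0.2, -0.2, -1.8]
finger_gap: 40.6
grip_force: 41.2
```

{"api": "carry_out", "payload": {
  "commands": [
    {"translation": [0, 0, 0.0005], "spin": 0, "jaw": 0.035},
    {"translation": [0, 0, 0.0005], "spin": 0, "jaw": 0.035},
    {"translation": [0, 0, 0], "spin": 0, "jaw": 0.035},
    {"translation": [0, 0, 0], "spin": 0, "jaw": 0.035},
    {"translation": [0, 0, 0], "spin": 0, "jaw": 0.035},
    {"translation": [0, 0, 0], "spin": 0, "jaw": 0.035},
    {"translation": [0, 0, 0], "spin": 0, "jaw": 0.035},
    {"translation": [0, 0, 0], "spin": 0, "jaw": 0.035}
  ]
}}

```text
time: 21.38
tool_pos: [548.5, -224.1, 17.6]
tcp_rot: [-180.0, 0.0, 153.0]
ft_force: [0.9, 0.4, -0.4]
finger_gap: 40.9
grip_force: 41.4
```

{"api": "carry_out", "payload": {
  "commands": [
    {"translation": [0, 0, 0.0005], "spin": 0, "jaw": 0.035},
    {"translation": [0, 0, 0], "spin": 0, "jaw": 0.035},
    {"translation": [0, 0, 0], "spin": 0, "jaw": 0.035},
    {"translation": [0, 0, 0], "spin": 0, "jaw": 0.035},
    {"translation": [0, 0, 0], "spin": 0, "jaw": 0.035},
    {"translation": [0, 0, 0], "spin": 0, "jaw": 0.035},
    {"translation": [0, 0, 0], "spin": 0, "jaw": 0.035},
    {"translation": [0, 0, 0], "spin": 0, "jaw": 0.035}
  ]
}}

```text
time: 22.05
tool_pos: [548.5, -224.1, 17.5]
tcp_rot: [-180.0, 0.0, 153.0]
ft_force: [-2.9, 1.1, 4.9]
finger_gap: 41.0
grip_force: 41.9
```

Contact. Release and rise.

{"api": "carry_out", "payload": {
  "commands": [
    {"translation": [0, 0, -0.0004], "spin": 0, "jaw": 0.035},
    {"translation": [0, 0, 0], "spin": 0, "jaw": 0.044},
    {"translation": [0, 0, 0], "spin": 0, "jaw": 0.05},
    {"translation": [0, 0, 0], "spin": 0, "jaw": 0.055},
    {"translation": [0, 0, 0], "spin": 0, "jaw": 0.055},
    {"translation": [0, 0, 0], "spin": 0, "jaw": 0.055},
    {"translation": [0, 0, 0], "spin": 0, "jaw": 0.055},
    {"translation": [0, 0, 0], "spin": 0, "jaw": 0.055}
  ]
}}

```text
time: 22.72
tool_pos: [548.4, -224.1, 17.4]
tcp_rot: [180.0, 0.0, 153.0]
ft_force: [-0.3, 0.3, -0.3]
finger_gap: 55.2
grip_force: 0.0
```

{"api": "carry_out", "payload": {
  "commands": [
    {"translation": [0, 0, -0.01], "spin": 0, "jaw": 0.055},
    {"translation": [0, 0, -0.02], "spin": 0, "jaw": 0.055},
    {"translation": [0, 0, -0.03], "spin": 0, "jaw": 0.055},
    {"translation": [0, 0, -0.03], "spin": 0, "jaw": 0.055},
    {"translation": [0, 0, -0.025], "spin": 0, "jaw": 0.034},
    {"translation": [0, 0, -0.01], "spin": 0, "jaw": 0.034},
    {"translation": [0, 0, 0], "spin": 0.1, "jaw": 0.034},
    {"translation": [0, 0, 0], "spin": 0.12, "jaw": 0.034}
  ]
}}

```text
time: 23.38
tool_pos: [549.2, -224.5, 144.2]
tcp_rot: [180.0, 0.2, 140.2]
ft_force: [-0.3, -0.4, -0.9]
finger_gap: 34.1
grip_force: 0.0
```

```bash
python3 plan.py 520 248 130 3.5
```

```text
tool d mm [325.1 344.1  13.5] spin rad (first translation) 2.3854 | per row /7: [46.44 49.16  1.93] /8 [40.63 43.02  1.69]
pose [ 549.2 -224.5  144.2] [180.    0.2 140.2] t 23.3833 gap 34.1 grip 0.0 ft [-0.3 -0.4 -0.9]
```

{"api": "carry_out", "payload": {
  "commands": [
    {"translation": [0, 0, 0], "spin": 0.12, "jaw": 0.034},
    {"translation": [0, 0, 0], "spin": 0.12, "jaw": 0.034},
    {"translation": [0, 0, 0], "spin": 0.12, "jaw": 0.034},
    {"translation": [0, 0, 0], "spin": 0.12, "jaw": 0.034},
    {"translation": [0, 0, 0], "spin": 0.12, "jaw": 0.034},
    {"translation": [0, 0, 0], "spin": 0.12, "jaw": 0.034},
    {"translation": [0, 0, 0], "spin": 0.12, "jaw": 0.034},
    {"translation": [0, 0, 0], "spin": 0.12, "jaw": 0.034}
  ]
}}

```text
time: 24.05
tool_pos: [548.1, -223.9, 142.1]
tcp_rot: [-180.0, -0.0, 85.1]
ft_force: [-0.6, 0.4, -1.1]
finger_gap: 34.0
grip_force: 0.0
```

{"api": "carry_out", "payload": {
  "commands": [
    {"translation": [0, 0, 0], "spin": 0.12, "jaw": 0.034},
    {"translation": [0, 0, 0], "spin": 0.12, "jaw": 0.034},
    {"translation": [0, 0, 0], "spin": 0.12, "jaw": 0.034},
    {"translation": [0, 0, 0], "spin": 0.12, "jaw": 0.034},
    {"translation": [0, 0, 0], "spin": 0.12, "jaw": 0.034},
    {"translation": [0, 0, 0], "spin": 0.12, "jaw": 0.034},
    {"translation": [0, 0, 0], "spin": 0.12, "jaw": 0.034},
    {"translation": [0, 0, 0], "spin": 0.12, "jaw": 0.034}
  ]
}}

```text
time: 24.72
tool_pos: [548.1, -223.9, 142.1]
tcp_rot: [-180.0, 0.0, 30.0]
ft_force: [-0.1, 0.5, 0.0]
finger_gap: 34.4
grip_force: 0.0
```

```bash
python3 - <<'E'
from h import *
np.set_printoptions(precision=1,suppress=True)
s=r.snapshot("scene");t=r.snapshot("top");P=[s,t]
def H(n):
    o=[]
    for p in P:
        g=r.regions_of(p,n)
        if g:o.append((p,hullof(g[0]["pixels"])))
        print(n,[(round(q["score"],2),q["pixels"].sum()) for q in g])
    return o
h=H("divider")
for o in(h[:1],h[1:],h):print("div",*fit(o,prism(196,108,12,22),[522,246,-87.]))
# window hole contours in the top view
g=cv2.cvtColor(t["pixels"],cv2.COLOR_BGR2GRAY)
m=r.regions_of(t,"divider")[0]["pixels"].astype(np.uint8)
c,hi=cv2.findContours(m,cv2.RETR_CCOMP,cv2.CHAIN_APPROX_NONE)
for q,e in zip(c,hi[0]):
    if e[3]>=0 and len(q)>20:print("hole",*rect(proj(t,q[:,0],22)))
cv2.imwrite("pics/d6.png",np.hstack([cv2.resize(t["pixels"][200:320,100:240],(466,400)),cv2.resize(s["pixels"][155:245,345:480],(330,400))]))
E
python3 plan.py 520 248 130 3.5
```

```text
divider [(0.94, np.int64(3539))]
divider [(0.98, np.int64(7880))]
div [518.8 249.6 -85.5] 1.0500735553587057
div [520.1 248.6 -86.3] 0.7157274346989123
div [519.9 248.6 -86. ] 0.9497985961653423
hole [517.6 269.9] [35.4 35.1] 1.9432307481765747
hole [520.3 221.6] [36.4 35.5] -88.24340999126434
tool d mm [ 216.1 -420.6   12.3] spin rad (first translation) 0.4734 | per row /7: [ 30.87 -60.08   1.76] /8 [ 27.01 -52.57   1.54]
pose [ 548.3 -224.   142.3] [-180.     0.    30.6] t 24.9667 gap 34.1 grip 0.0 ft [-0.2  0.1  1.1]
```

View pics/d6.png

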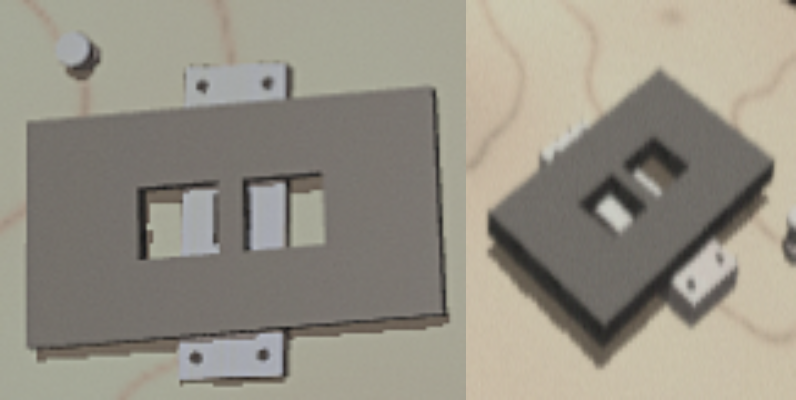

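The divider lies clear with both windows free; the rib is at about (232,222) in the left crop. Next I move over it.

{"api": "carry_out", "payload": {
  "commands": [
    {"translation": [0.0154, -0.03, 0], "spin": 0, "jaw": 0.034},
    {"translation": [0.0154, -0.03, 0], "spin": 0, "jaw": 0.034},
    {"translation": [0.0154, -0.03, 0], "spin": 0, "jaw": 0.034},
    {"translation": [0.0154, -0.03, 0], "spin": 0, "jaw": 0.034},
    {"translation": [0.0154, -0.03, 0], "spin": 0, "jaw": 0.034},
    {"translation": [0.0154, -0.03, 0], "spin": 0, "jaw": 0.034},
    {"translation": [0.0154, -0.03, 0], "spin": 0, "jaw": 0.034},
    {"translation": [0.0154, -0.03, 0], "spin": 0, "jaw": 0.034}
  ]
}}

```text
time: 25.63
tool_pos: [532.9, 46.8, 142.5]
tcp_rot: [180.0, -0.0, 30.6]
ft_force: [0.3, 0.1, 0.7]
finger_gap: 34.3
grip_force: 0.0
```

{"api": "carry_out", "payload": {
  "commands": [
    {"translation": [0.0154, -0.03, 0.002], "spin": 0, "jaw": 0.034},
    {"translation": [0.0154, -0.03, 0.002], "spin": 0, "jaw": 0.034},
    {"translation": [0.0154, -0.03, 0.002], "spin": 0, "jaw": 0.034},
    {"translation": [0.0154, -0.03, 0.002], "spin": 0, "jaw": 0.034},
    {"translation": [0.0154, -0.03, 0.002], "spin": 0, "jaw": 0.034},
    {"translation": [0.0154, -0.03, 0.002], "spin": 0, "jaw": 0.034},
    {"translation": [0, 0, 0], "spin": 0.12, "jaw": 0.034},
    {"translation": [0, 0, 0], "spin": 0.12, "jaw": 0.034}
  ]
}}

```text
time: 26.3
tool_pos: [521.2, 249.5, 130.1]
tcp_rot: [-180.0, 0.0, 16.7]
ft_force: [0.2, -0.8, -0.5]
finger_gap: 34.0
grip_force: 0.0
```

{"api": "carry_out", "payload": {
  "commands": [
    {"translation": [0, 0, 0], "spin": 0.12, "jaw": 0.034},
    {"translation": [0, 0, 0], "spin": 0.108, "jaw": 0.034},
    {"translation": [0, 0, 0], "spin": 0, "jaw": 0.034},
    {"translation": [0, 0, 0], "spin": 0, "jaw": 0.034},
    {"translation": [0, 0, 0], "spin": 0, "jaw": 0.034},
    {"translation": [0, 0, 0], "spin": 0, "jaw": 0.034},
    {"translation": [0, 0, 0], "spin": 0, "jaw": 0.034},
    {"translation": [0, 0, 0], "spin": 0, "jaw": 0.034}
  ]
}}

```text
time: 26.97
tool_pos: [521.9, 247.2, 130.4]
tcp_rot: [-180.0, 0.0, 3.6]
ft_force: [-0.1, 0.1, 0.2]
finger_gap: 34.1
grip_force: 0.0
```

```bash
python3 plan.py 519.8 248 40 3.8
```

```text
tool d mm [-2.1 -0.9 90.4] spin rad (first translation) -0.0027 | per row /7: [-0.3  -0.13 12.91] /8 [-0.26 -0.12 11.3 ]
pose [521.9 247.2 130.4] [-180.     0.     3.6] t 26.9667 gap 34.1 grip 0.0 ft [-0.1  0.1  0.2]
```

{"api": "carry_out", "payload": {
  "commands": [
    {"translation": [-0.002, -0.0009, 0.015], "spin": 0, "jaw": 0.034},
    {"translation": [0, 0, 0.02], "spin": 0, "jaw": 0.034},
    {"translation": [0, 0, 0.025], "spin": 0, "jaw": 0.034},
    {"translation": [0, 0, 0.02], "spin": 0, "jaw": 0.034},
    {"translation": [0, 0, 0.01], "spin": 0, "jaw": 0.034},
    {"translation": [0, 0, 0.0], "spin": 0, "jaw": 0.034},
    {"translation": [0, 0, 0], "spin": 0, "jaw": 0.034},
    {"translation": [0, 0, 0], "spin": 0, "jaw": 0.034}
  ]
}}

```text
time: 27.63
tool_pos: [521.0, 248.4, 42.0]
tcp_rot: [-180.0, -0.1, 3.6]
ft_force: [-0.3, -0.1, 0.8]
finger_gap: 33.7
grip_force: 0.0
```

{"api": "carry_out", "payload": {
  "commands": [
    {"translation": [0, 0, 0.008], "spin": 0, "jaw": 0.034},
    {"translation": [0, 0, 0.008], "spin": 0, "jaw": 0.034},
    {"translation": [0, 0, 0.006], "spin": 0, "jaw": 0.034},
    {"translation": [0, 0, 0.002], "spin": 0, "jaw": 0.034},
    {"translation": [0, 0, 0], "spin": 0, "jaw": 0.034},
    {"translation": [0, 0, 0], "spin": 0, "jaw": 0.034},
    {"translation": [0, 0, 0], "spin": 0, "jaw": 0.034},
    {"translation": [0, 0, 0], "spin": 0, "jaw": 0.034}
  ]
}}

```text
time: 28.3
tool_pos: [520.2, 248.2, 16.8]
tcp_rot: [-180.0, -0.0, 3.6]
ft_force: [0.2, 0.1, 0.6]
finger_gap: 34.0
grip_force: 0.0
```

{"api": "carry_out", "payload": {
  "commands": [
    {"translation": [0, 0, 0.0015], "spin": 0, "jaw": 0.034},
    {"translation": [0, 0, 0], "spin": 0, "jaw": 0.025},
    {"translation": [0, 0, 0], "spin": 0, "jaw": 0.015},
    {"translation": [0, 0, 0], "spin": 0, "jaw": 0.005},
    {"translation": [0, 0, 0], "spin": 0, "jaw": 0.005},
    {"translation": [0, 0, 0], "spin": 0, "jaw": 0.005},
    {"translation": [0, 0, 0], "spin": 0, "jaw": 0.005},
    {"translation": [0, 0, 0], "spin": 0, "jaw": 0.005}
  ],
  "squeeze": 60
}}

```text
time: 28.97
tool_pos: [520.0, 248.1, 15.1]
tcp_rot: [-180.0, -0.0, 3.6]
ft_force: [-1.0, -0.4, 3.2]
finger_gap: 9.8
grip_force: 59.3
```

{"api": "carry_out", "payload": {
  "commands": [
    {"translation": [0, 0, -0.003], "spin": 0, "jaw": 0.005},
    {"translation": [0, 0, -0.006], "spin": 0, "jaw": 0.005},
    {"translation": [0, 0, -0.012], "spin": 0, "jaw": 0.005},
    {"translation": [0, 0, -0.018], "spin": 0, "jaw": 0.005},
    {"translation": [0, 0, -0.025], "spin": 0, "jaw": 0.005},
    {"translation": [0, 0, -0.025], "spin": 0, "jaw": 0.005},
    {"translation": [0, 0, -0.025], "spin": 0, "jaw": 0.005},
    {"translation": [0, 0, -0.01], "spin": 0, "jaw": 0.005}
  ]
}}

```text
time: 29.63
tool_pos: [522.0, 248.8, 144.2]
tcp_rot: [-179.9, -0.4, 3.6]
ft_force: [0.3, -0.2, -1.1]
finger_gap: 9.5
grip_force: 58.8
```

```bash
python3 plan.py 509.1 -204.2 150 63
python3 - <<'E'
from h import *
t=r.snapshot("top");s=r.snapshot("scene")
cv2.imwrite("pics/d7.png",np.hstack([cv2.resize(t["pixels"][180:340,60:260],None,fx=2,fy=2),cv2.resize(s["pixels"][90:250,340:540],None,fx=2,fy=2)]))
E
```

```text
tool d mm [-41.1 451.3  -6.9] spin rad (first translation) -1.0371 | per row /7: [-5.87 64.48 -0.98] /8 [-5.14 56.42 -0.86]
pose [522.  248.8 144.2] [-179.9   -0.4    3.6] t 29.6333 gap 9.5 grip 58.80169630050659 ft [ 0.3 -0.2 -1.1]
```

View pics/d7.png

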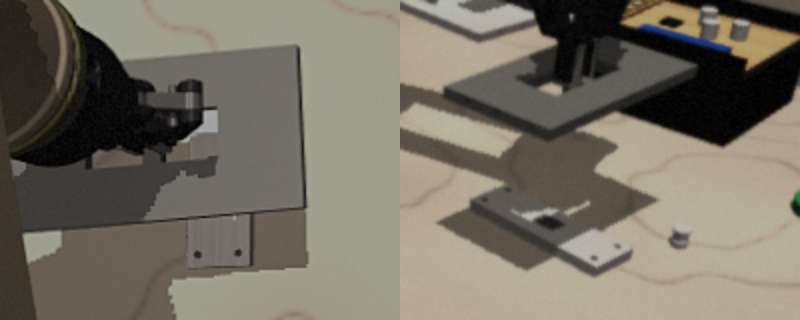

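The divider hangs level, centred on the rib at about (577,75) in the right crop, and the gate plate has stayed on the bench. I carry it over.

{"api": "carry_out", "payload": {
  "commands": [
    {"translation": [-0.001, 0.01, 0], "spin": 0, "jaw": 0.005},
    {"translation": [-0.002, 0.022, 0], "spin": 0, "jaw": 0.005},
    {"translation": [-0.0027, 0.03, 0], "spin": 0, "jaw": 0.005},
    {"translation": [-0.0027, 0.03, 0], "spin": 0, "jaw": 0.005},
    {"translation": [-0.0027, 0.03, 0], "spin": 0, "jaw": 0.005},
    {"translation": [-0.0027, 0.03, 0], "spin": 0, "jaw": 0.005},
    {"translation": [-0.0027, 0.03, 0], "spin": 0, "jaw": 0.005},
    {"translation": [-0.0027, 0.03, 0], "spin": 0, "jaw": 0.005}
  ]
}}

```text
time: 30.4
tool_pos: [511.8, 33.3, 136.2]
tcp_rot: [-180.0, 0.2, 3.6]
ft_force: [0.6, -0.2, -1.9]
finger_gap: 9.7
grip_force: 58.8
```

{"api": "carry_out", "payload": {
  "commands": [
    {"translation": [-0.0027, 0.03, 0], "spin": 0, "jaw": 0.005},
    {"translation": [-0.0027, 0.03, 0], "spin": 0, "jaw": 0.005},
    {"translation": [-0.0027, 0.03, 0], "spin": 0, "jaw": 0.005},
    {"translation": [-0.0027, 0.03, 0], "spin": 0, "jaw": 0.005},
    {"translation": [-0.0027, 0.03, 0], "spin": 0, "jaw": 0.005},
    {"translation": [-0.0027, 0.03, 0], "spin": 0, "jaw": 0.005},
    {"translation": [-0.0027, 0.03, 0], "spin": 0, "jaw": 0.005},
    {"translation": [-0.002, 0.015, 0], "spin": 0, "jaw": 0.005}
  ]
}}

```text
time: 31.07
tool_pos: [504.8, -193.7, 136.2]
tcp_rot: [-180.0, 0.2, 3.5]
ft_force: [0.1, -0.1, -1.6]
finger_gap: 10.1
grip_force: 58.9
```

{"api": "carry_out", "payload": {
  "commands": [
    {"translation": [0, 0, 0], "spin": -0.06, "jaw": 0.005},
    {"translation": [0, 0, 0], "spin": -0.1, "jaw": 0.005},
    {"translation": [0, 0, 0], "spin": -0.1, "jaw": 0.005},
    {"translation": [0, 0, 0], "spin": -0.1, "jaw": 0.005},
    {"translation": [0, 0, 0], "spin": -0.1, "jaw": 0.005},
    {"translation": [0, 0, 0], "spin": -0.1, "jaw": 0.005},
    {"translation": [0, 0, 0], "spin": -0.1, "jaw": 0.005},
    {"translation": [0, 0, 0], "spin": -0.1, "jaw": 0.005}
  ]
}}

```text
time: 31.73
tool_pos: [505.0, -190.4, 136.0]
tcp_rot: [-179.8, 0.1, 47.4]
ft_force: [0.2, -0.6, -1.4]
finger_gap: 9.8
grip_force: 58.9
```

{"api": "carry_out", "payload": {
  "commands": [
    {"translation": [0, 0, 0], "spin": -0.1, "jaw": 0.005},
    {"translation": [0, 0, 0], "spin": -0.1, "jaw": 0.005},
    {"translation": [0, 0, 0], "spin": -0.077, "jaw": 0.005},
    {"translation": [0, 0, 0], "spin": 0, "jaw": 0.005},
    {"translation": [0, 0, 0], "spin": 0, "jaw": 0.005},
    {"translation": [0, 0, 0], "spin": 0, "jaw": 0.005},
    {"translation": [0, 0, 0], "spin": 0, "jaw": 0.005},
    {"translation": [0, 0, 0], "spin": 0, "jaw": 0.005}
  ]
}}

```text
time: 32.4
tool_pos: [506.9, -190.6, 138.5]
tcp_rot: [-180.0, 0.0, 62.9]
ft_force: [0.3, 0.2, -1.4]
finger_gap: 9.8
grip_force: 58.9
```

```bash
python3 plan.py 509.1 -204.2 80 63
python3 - <<'E'
from h import *
np.set_printoptions(precision=1,suppress=True)
s=r.snapshot("scene");t=r.snapshot("top")
z=r.sense()["tool_pos"][2]-3
for p in(s,t):
    g=r.regions_of(p,"divider")
    if g:
        for zz in(z,):print(g[0]["pixels"].sum(),*fit([(p,hullof(g[0]["pixels"]))],prism(196,108,zz,zz+10),[509,-204,-27.]))
cv2.imwrite("pics/d8.png",np.hstack([cv2.resize(t["pixels"][150:350,360:560],None,fx=2,fy=2),cv2.resize(s["pixels"][150:350,80:280],None,fx=2,fy=2)]))
E
```

```text
tool d mm [-11.1   8.2  58.5] spin rad (first translation) -0.0015 | per row /7: [-1.58  1.17  8.36] /8 [-1.39  1.03  7.32]
pose [ 506.9 -190.6  138.5] [-180.     0.    62.9] t 32.4 gap 9.8 grip 58.86671841144562 ft [ 0.3  0.2 -1.4]
6943 [ 506.8 -190.5  -27.5] 0.5064965126897658
5463 [ 526.5 -153.5  -29.3] 17.424379294737637
```

View pics/d8.png

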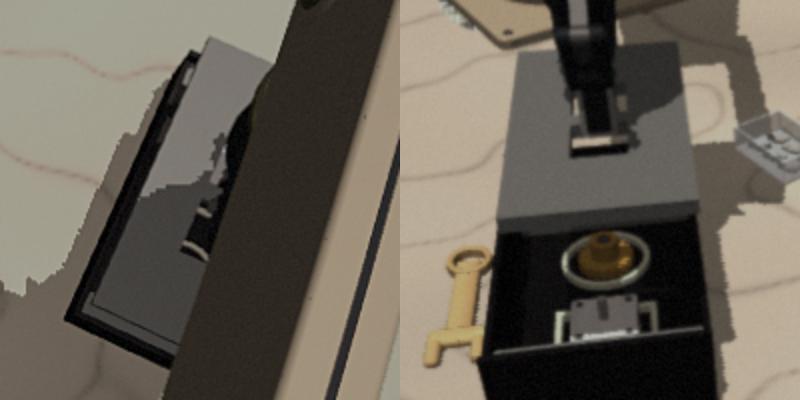

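The divider is held square and its measured pose matches the TCP. The gear at (605,255) and motor at (603,315) are upright in their nests. I centre it and lower.

{"api": "carry_out", "payload": {
  "commands": [
    {"translation": [-0.0055, 0.004, 0.005], "spin": 0, "jaw": 0.005},
    {"translation": [-0.0056, 0.0042, 0.008], "spin": 0, "jaw": 0.005},
    {"translation": [0, 0, 0.012], "spin": 0, "jaw": 0.005},
    {"translation": [0, 0, 0.015], "spin": 0, "jaw": 0.005},
    {"translation": [0, 0, 0.012], "spin": 0, "jaw": 0.005},
    {"translation": [0, 0, 0.006], "spin": 0, "jaw": 0.005},
    {"translation": [0, 0, 0], "spin": 0, "jaw": 0.005},
    {"translation": [0, 0, 0], "spin": 0, "jaw": 0.005}
  ]
}}

```text
time: 33.27
tool_pos: [509.0, -204.0, 80.2]
tcp_rot: [-179.9, 0.0, 63.0]
ft_force: [0.3, -0.9, -1.3]
finger_gap: 9.8
grip_force: 58.9
```

{"api": "carry_out", "payload": {
  "commands": [
    {"translation": [0, 0, 0], "spin": 0, "jaw": 0.005},
    {"translation": [0, 0, 0], "spin": 0, "jaw": 0.005},
    {"translation": [0, 0, 0], "spin": 0, "jaw": 0.005},
    {"translation": [0, 0, 0], "spin": 0, "jaw": 0.005},
    {"translation": [0, 0, 0], "spin": 0, "jaw": 0.005},
    {"translation": [0, 0, 0], "spin": 0, "jaw": 0.005},
    {"translation": [0, 0, 0], "spin": 0, "jaw": 0.005},
    {"translation": [0, 0, 0], "spin": 0, "jaw": 0.005}
  ]
}}

```text
time: 33.93
tool_pos: [509.4, -204.2, 81.0]
tcp_rot: [180.0, 0.0, 63.0]
ft_force: [0.0, 0.7, -1.4]
finger_gap: 10.3
grip_force: 58.9
```

```bash
python3 plan.py 509.1 -204.2 56 63
python3 - <<'E'
from h import *
np.set_printoptions(precision=1,suppress=True)
s=r.snapshot("scene")
z=r.sense()["tool_pos"][2]-3
g=r.regions_of(s,"divider")
print(g[0]["pixels"].sum(),*fit([(s,hullof(g[0]["pixels"]))],prism(196,108,z,z+10),[509,-204,-27.]))
E
```

```text
tool d mm [-0.1 -0.3 25. ] spin rad (first translation) -0.0001 | per row /7: [-0.02 -0.04  3.56] /8 [-0.01 -0.03  3.12]
pose [ 509.4 -204.2   81. ] [180.   0.  63.] t 33.9333 gap 10.3 grip 58.85290861129761 ft [ 0.   0.7 -1.4]
6963 [ 509.  -204.6  -26.8] 0.4373729364031694
```

{"api": "carry_out", "payload": {
  "commands": [
    {"translation": [0, 0, 0.004], "spin": 0, "jaw": 0.005},
    {"translation": [0, 0, 0.005], "spin": 0, "jaw": 0.005},
    {"translation": [0, 0, 0.005], "spin": 0, "jaw": 0.005},
    {"translation": [0, 0, 0.005], "spin": 0, "jaw": 0.005},
    {"translation": [0, 0, 0.004], "spin": 0, "jaw": 0.005},
    {"translation": [0, 0, 0.002], "spin": 0, "jaw": 0.005},
    {"translation": [0, 0, 0], "spin": 0, "jaw": 0.005},
    {"translation": [0, 0, 0], "spin": 0, "jaw": 0.005}
  ]
}}

```text
time: 34.7
tool_pos: [509.3, -204.2, 55.7]
tcp_rot: [-180.0, 0.0, 63.0]
ft_force: [-0.8, 0.3, -2.4]
finger_gap: 9.3
grip_force: 58.9
```

{"api": "carry_out", "payload": {
  "commands": [
    {"translation": [0, 0, 0.0005], "spin": 0, "jaw": 0.005},
    {"translation": [0, 0, 0.0005], "spin": 0, "jaw": 0.005},
    {"translation": [0, 0, 0.0005], "spin": 0, "jaw": 0.005},
    {"translation": [0, 0, 0.0005], "spin": 0, "jaw": 0.005},
    {"translation": [0, 0, 0], "spin": 0, "jaw": 0.005},
    {"translation": [0, 0, 0], "spin": 0, "jaw": 0.005},
    {"translation": [0, 0, 0], "spin": 0, "jaw": 0.005},
    {"translation": [0, 0, 0], "spin": 0, "jaw": 0.005}
  ]
}}

```text
time: 35.37
tool_pos: [509.4, -204.2, 53.9]
tcp_rot: [180.0, 0.0, 63.0]
ft_force: [-0.1, -0.2, -1.7]
finger_gap: 10.0
grip_force: 58.9
```

{"api": "carry_out", "payload": {
  "commands": [
    {"translation": [0, 0, 0.0005], "spin": 0, "jaw": 0.005},
    {"translation": [0, 0, 0.0005], "spin": 0, "jaw": 0.005},
    {"translation": [0, 0, 0], "spin": 0, "jaw": 0.005},
    {"translation": [0, 0, 0], "spin": 0, "jaw": 0.005},
    {"translation": [0, 0, 0], "spin": 0, "jaw": 0.005},
    {"translation": [0, 0, 0], "spin": 0, "jaw": 0.005},
    {"translation": [0, 0, 0], "spin": 0, "jaw": 0.005},
    {"translation": [0, 0, 0], "spin": 0, "jaw": 0.005}
  ]
}}

```text
time: 36.03
tool_pos: [509.5, -204.3, 53.1]
tcp_rot: [180.0, 0.0, 63.0]
ft_force: [-2.4, 1.9, 4.2]
finger_gap: 9.7
grip_force: 59.6
```

Contact at the expected height. Release, rise, and begin turning to the gate plate's yaw.

{"api": "carry_out", "payload": {
  "commands": [
    {"translation": [0, 0, 0], "spin": 0, "jaw": 0.012},
    {"translation": [0, 0, 0], "spin": 0, "jaw": 0.02},
    {"translation": [0, 0, 0], "spin": 0, "jaw": 0.03},
    {"translation": [0, 0, 0], "spin": 0, "jaw": 0.032},
    {"translation": [0, 0, 0], "spin": 0, "jaw": 0.032},
    {"translation": [0, 0, 0], "spin": 0, "jaw": 0.032},
    {"translation": [0, 0, 0], "spin": 0, "jaw": 0.032},
    {"translation": [0, 0, 0], "spin": 0, "jaw": 0.032}
  ]
}}

```text
time: 36.7
tool_pos: [509.4, -204.3, 52.9]
tcp_rot: [180.0, -0.0, 63.0]
ft_force: [0.9, 0.3, 0.1]
finger_gap: 32.3
grip_force: 0.0
```

{"api": "carry_out", "payload": {
  "commands": [
    {"translation": [0, 0, -0.006], "spin": 0, "jaw": 0.032},
    {"translation": [0, 0, -0.012], "spin": 0, "jaw": 0.032},
    {"translation": [0, 0, -0.02], "spin": 0, "jaw": 0.032},
    {"translation": [0, 0, -0.025], "spin": 0, "jaw": 0.032},
    {"translation": [0, 0, -0.02], "spin": 0, "jaw": 0.07},
    {"translation": [0, 0, -0.01], "spin": -0.1, "jaw": 0.07},
    {"translation": [0, 0, 0], "spin": -0.12, "jaw": 0.07},
    {"translation": [0, 0, 0], "spin": -0.12, "jaw": 0.07}
  ]
}}

```text
time: 37.37
tool_pos: [510.6, -204.8, 149.0]
tcp_rot: [179.8, 0.1, 82.8]
ft_force: [0.2, 0.1, -0.4]
finger_gap: 69.8
grip_force: 0.0
```

```bash
python3 - <<'E'
from h import *
np.set_printoptions(precision=1,suppress=True)
s=r.snapshot("scene");t=r.snapshot("top")
for n,m,x0 in(("gate_plate",prism(150,50,0,12),[520.,250,.3]),("divider",prism(196,108,50,60),[509.,-204,-27])):
  h=[]
  for p in(s,t):
    g=r.regions_of(p,n)
    if g:
        h.append((p,hullof(g[0]["pixels"])));print(n,g[0]["pixels"].sum(),*fit(h[-1:],m,x0),end=" ")
  if len(h)>1:print("both",*fit(h,m,x0),*fit(h,m-np.array([0,0,30]),x0+[25.],True,True))
cv2.imwrite("pics/p9.png",np.hstack([cv2.resize(t["pixels"],(400,300)),cv2.resize(s["pixels"],(400,300))]))
E
python3 plan.py 520 250 100 180
```

```text
gate_plate 1641 [520.4 250.2   0.4] 0.45418832516379126 gate_plate 3189 [521.  250.2   0.2] 0.22177327165201052 both [520.8 250.1   0.2] 0.37493943235579374 [520.8 250.1   0.2  30.2] 0.37431748984217883
divider 7216 [ 502.8 -201.5  -26.9] 2.02188691739929 divider 6087 [ 515.1 -193.5  -28.1] 10.695180542156855 both [ 508.2 -203.   -27. ] 9.130485238974803 [ 508.2 -203.1  -27.    29.5] 9.108586441341505
tool d mm [451.5 -50.5  46.1] spin rad (first translation) -1.7056 | per row /7: [64.5  -7.22  6.59] /8 [56.44 -6.31  5.77]
pose [ 509.4 -204.2  146.2] [180.    0.   82.3] t 37.6667 gap 69.6 grip 0.0 ft [-0.1 -1.  -0.7]
```

View pics/p9.png

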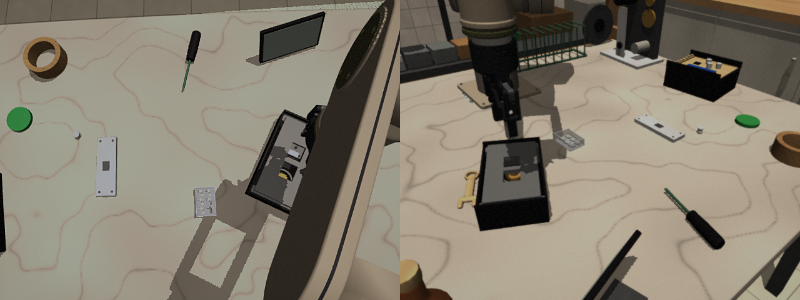

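The gate plate is free at (520.8,250.1), yaw 0.2° (about (106,166) in the left half). The divider lies flat in the box, about (285,160). I turn and go back.

{"api": "carry_out", "payload": {
  "commands": [
    {"translation": [0, 0, 0], "spin": 0.12, "jaw": 0.07},
    {"translation": [0, 0, 0], "spin": 0.12, "jaw": 0.07},
    {"translation": [0, 0, 0], "spin": 0.12, "jaw": 0.07},
    {"translation": [0, 0, 0], "spin": 0.12, "jaw": 0.07},
    {"translation": [0, 0, 0], "spin": 0.12, "jaw": 0.07},
    {"translation": [0, 0, 0], "spin": 0.12, "jaw": 0.07},
    {"translation": [0, 0, 0], "spin": 0.12, "jaw": 0.07},
    {"translation": [0, 0, 0], "spin": 0.12, "jaw": 0.07}
  ]
}}

```text
time: 38.33
tool_pos: [509.2, -204.2, 145.8]
tcp_rot: [-180.0, 0.0, 27.0]
ft_force: [-0.1, -0.1, -0.8]
finger_gap: 70.1
grip_force: 0.0
```

{"api": "carry_out", "payload": {
  "commands": [
    {"translation": [0, 0, 0], "spin": 0.12, "jaw": 0.07},
    {"translation": [0, 0, 0], "spin": 0.12, "jaw": 0.07},
    {"translation": [0, 0, 0], "spin": 0.12, "jaw": 0.07},
    {"translation": [0, 0, 0], "spin": 0.113, "jaw": 0.07},
    {"translation": [0.001, -0.03, 0], "spin": 0, "jaw": 0.07},
    {"translation": [0.001, -0.03, 0], "spin": 0, "jaw": 0.07},
    {"translation": [0.001, -0.03, 0], "spin": 0, "jaw": 0.07},
    {"translation": [0.001, -0.03, 0], "spin": 0, "jaw": 0.07}
  ]
}}

```text
time: 39.0
tool_pos: [512.3, -83.1, 145.8]
tcp_rot: [-180.0, 0.0, 0.2]
ft_force: [0.5, 0.2, -0.5]
finger_gap: 70.0
grip_force: 0.0
```

{"api": "carry_out", "payload": {
  "commands": [
    {"translation": [0.001, -0.03, 0], "spin": 0, "jaw": 0.07},
    {"translation": [0.001, -0.03, 0], "spin": 0, "jaw": 0.07},
    {"translation": [0.001, -0.03, 0], "spin": 0, "jaw": 0.07},
    {"translation": [0.001, -0.03, 0], "spin": 0, "jaw": 0.07},
    {"translation": [0.001, -0.03, 0.005], "spin": 0, "jaw": 0.07},
    {"translation": [0.001, -0.03, 0.008], "spin": 0, "jaw": 0.07},
    {"translation": [0.001, -0.03, 0.01], "spin": 0, "jaw": 0.07},
    {"translation": [0, -0.03, 0.01], "spin": 0, "jaw": 0.07}
  ]
}}

```text
time: 39.67
tool_pos: [518.1, 157.4, 112.8]
tcp_rot: [-180.0, -0.0, 0.2]
ft_force: [0.1, 0.0, -0.2]
finger_gap: 70.2
grip_force: 0.0
```

{"api": "carry_out", "payload": {
  "commands": [
    {"translation": [0, -0.03, 0.01], "spin": 0, "jaw": 0.07},
    {"translation": [0, -0.03, 0.01], "spin": 0, "jaw": 0.07},
    {"translation": [0, -0.025, 0.01], "spin": 0, "jaw": 0.07},
    {"translation": [0, -0.01, 0.005], "spin": 0, "jaw": 0.07},
    {"translation": [0, 0, 0], "spin": 0, "jaw": 0.07},
    {"translation": [0, 0, 0], "spin": 0, "jaw": 0.07},
    {"translation": [0, 0, 0], "spin": 0, "jaw": 0.07},
    {"translation": [0, 0, 0], "spin": 0, "jaw": 0.07}
  ]
}}

```text
time: 40.33
tool_pos: [518.1, 249.7, 78.6]
tcp_rot: [-180.0, -0.1, 0.3]
ft_force: [-0.1, -0.3, 0.3]
finger_gap: 69.8
grip_force: 0.0
```

```bash
python3 plan.py 520.8 250.1 6 0.2
```

```text
tool d mm [ 2.6 -0.4 72.6] spin rad (first translation) 0.0011 | per row /7: [ 0.37 -0.05 10.37] /8 [ 0.33 -0.05  9.08]
pose [518.1 249.7  78.6] [-1.8e+02 -1.0e-01  3.0e-01] t 40.3333 gap 69.8 grip 0.0 ft [-0.1 -0.3  0.3]
```

{"api": "carry_out", "payload": {
  "commands": [
    {"translation": [0.0026, -0.0004, 0.012], "spin": 0, "jaw": 0.07},
    {"translation": [0, 0, 0.016], "spin": 0, "jaw": 0.07},
    {"translation": [0, 0, 0.016], "spin": 0, "jaw": 0.07},
    {"translation": [0, 0, 0.014], "spin": 0, "jaw": 0.07},
    {"translation": [0, 0, 0.01], "spin": 0, "jaw": 0.07},
    {"translation": [0, 0, 0.004], "spin": 0, "jaw": 0.065},
    {"translation": [0, 0, 0.002], "spin": 0, "jaw": 0.06},
    {"translation": [0, 0, 0], "spin": 0, "jaw": 0.06}
  ]
}}

```text
time: 41.0
tool_pos: [520.2, 251.0, 3.8]
tcp_rot: [180.0, 0.0, 0.3]
ft_force: [-1.3, 0.1, -0.2]
finger_gap: 59.8
grip_force: 0.0
```

{"api": "carry_out", "payload": {
  "commands": [
    {"translation": [0, 0, 0], "spin": 0, "jaw": 0.06},
    {"translation": [0, 0, 0], "spin": 0, "jaw": 0.055},
    {"translation": [0, 0, 0], "spin": 0, "jaw": 0.05},
    {"translation": [0, 0, 0], "spin": 0, "jaw": 0.045},
    {"translation": [0, 0, 0], "spin": 0, "jaw": 0.04},
    {"translation": [0, 0, 0], "spin": 0, "jaw": 0.04},
    {"translation": [0, 0, 0], "spin": 0, "jaw": 0.04},
    {"translation": [0, 0, 0], "spin": 0, "jaw": 0.04}
  ],
  "squeeze": 60
}}

```text
time: 41.67
tool_pos: [520.9, 251.4, 5.5]
tcp_rot: [-180.0, -0.1, 0.4]
ft_force: [-2.3, -2.2, 7.5]
finger_gap: 47.5
grip_force: 60.6
```

{"api": "carry_out", "payload": {
  "commands": [
    {"translation": [0, 0, -0.004], "spin": 0, "jaw": 0.04},
    {"translation": [0, 0, -0.01], "spin": 0, "jaw": 0.04},
    {"translation": [0, 0, -0.015], "spin": 0, "jaw": 0.04},
    {"translation": [0, 0, -0.025], "spin": 0, "jaw": 0.04},
    {"translation": [0, 0, -0.03], "spin": 0, "jaw": 0.04},
    {"translation": [0, 0, -0.03], "spin": 0, "jaw": 0.04},
    {"translation": [0, 0, -0.02], "spin": 0, "jaw": 0.04},
    {"translation": [0, 0, -0.006], "spin": 0, "jaw": 0.04}
  ]
}}

```text
time: 42.33
tool_pos: [522.4, 252.3, 149.4]
tcp_rot: [-179.8, -0.4, 0.4]
ft_force: [0.5, -0.2, -1.6]
finger_gap: 47.5
grip_force: 62.3
```

```bash
python3 plan.py 509.1 -204.3 140 -27
python3 - <<'E'
from h import *
s=r.snapshot("scene")
cv2.imwrite("pics/q10.png",cv2.resize(s["pixels"][80:260,320:560],None,fx=2,fy=2))
E
```

```text
tool d mm [-16.4 456.5   8.1] spin rad (first translation) 0.4778 | per row /7: [-2.34 65.22  1.15] /8 [-2.04 57.06  1.01]
pose [522.4 252.3 149.4] [-179.8   -0.4    0.4] t 42.3333 gap 47.5 grip 62.29352831840515 ft [ 0.5 -0.2 -1.6]
```

View pics/q10.png

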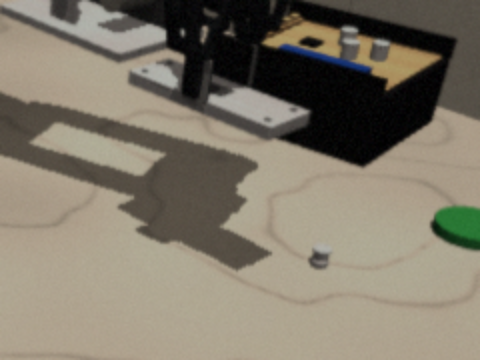

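The plate is held level by its middle, about (205,90) in the crop. I carry it over to the box.

{"api": "carry_out", "payload": {
  "commands": [
    {"translation": [0, 0.01, 0], "spin": 0, "jaw": 0.04},
    {"translation": [-0.001, 0.022, 0], "spin": 0, "jaw": 0.04},
    {"translation": [-0.001, 0.03, 0], "spin": 0, "jaw": 0.04},
    {"translation": [-0.001, 0.03, 0], "spin": 0, "jaw": 0.04},
    {"translation": [-0.001, 0.03, 0], "spin": 0, "jaw": 0.04},
    {"translation": [-0.001, 0.03, 0], "spin": 0, "jaw": 0.04},
    {"translation": [-0.001, 0.03, 0], "spin": 0, "jaw": 0.04},
    {"translation": [-0.001, 0.03, 0], "spin": 0, "jaw": 0.04}
  ]
}}

```text
time: 43.05
tool_pos: [512.1, 37.3, 141.0]
tcp_rot: [180.0, 0.3, 0.4]
ft_force: [0.9, -0.5, -2.9]
finger_gap: 47.2
grip_force: 62.3
```

{"api": "carry_out", "payload": {
  "commands": [
    {"translation": [-0.001, 0.03, 0], "spin": 0, "jaw": 0.04},
    {"translation": [-0.001, 0.03, 0], "spin": 0, "jaw": 0.04},
    {"translation": [-0.001, 0.03, 0], "spin": 0, "jaw": 0.04},
    {"translation": [-0.001, 0.03, 0], "spin": 0, "jaw": 0.04},
    {"translation": [-0.001, 0.03, 0], "spin": 0, "jaw": 0.04},
    {"translation": [-0.001, 0.03, 0], "spin": 0, "jaw": 0.04},
    {"translation": [-0.001, 0.03, 0], "spin": 0, "jaw": 0.04},
    {"translation": [-0.001, 0.02, 0], "spin": 0, "jaw": 0.04}
  ]
}}

```text
time: 43.72
tool_pos: [505.4, -193.2, 141.0]
tcp_rot: [-179.9, 0.2, 0.3]
ft_force: [0.7, 0.0, -1.6]
finger_gap: 47.5
grip_force: 62.3
```

{"api": "carry_out", "payload": {
  "commands": [
    {"translation": [0, 0.01, 0], "spin": 0.05, "jaw": 0.04},
    {"translation": [0, 0, 0], "spin": 0.1, "jaw": 0.04},
    {"translation": [0, 0, 0], "spin": 0.1, "jaw": 0.04},
    {"translation": [0, 0, 0], "spin": 0.1, "jaw": 0.04},
    {"translation": [0, 0, 0], "spin": 0.08, "jaw": 0.04},
    {"translation": [0, 0, 0], "spin": 0.048, "jaw": 0.04},
    {"translation": [0, 0, 0], "spin": 0, "jaw": 0.04},
    {"translation": [0, 0, 0], "spin": 0, "jaw": 0.04}
  ]
}}

```text
time: 44.38
tool_pos: [506.4, -200.6, 141.7]
tcp_rot: [180.0, 0.2, -26.9]
ft_force: [-0.3, 0.2, -2.5]
finger_gap: 47.4
grip_force: 62.3
```

{"api": "carry_out", "payload": {
  "commands": [
    {"translation": [0, 0, 0], "spin": 0, "jaw": 0.04},
    {"translation": [0, 0, 0.01], "spin": 0, "jaw": 0.04},
    {"translation": [0, 0, 0.015], "spin": 0, "jaw": 0.04},
    {"translation": [0, 0, 0.01], "spin": 0, "jaw": 0.04},
    {"translation": [0, 0, 0.005], "spin": 0, "jaw": 0.04},
    {"translation": [0, 0, 0], "spin": 0, "jaw": 0.04},
    {"translation": [0, 0, 0], "spin": 0, "jaw": 0.04},
    {"translation": [0, 0, 0], "spin": 0, "jaw": 0.04}
  ]
}}

```text
time: 45.05
tool_pos: [508.3, -201.0, 104.5]
tcp_rot: [180.0, -0.1, -27.0]
ft_force: [-0.2, -0.4, -2.8]
finger_gap: 47.4
grip_force: 62.3
```

```bash
python3 plan.py 509.1 -204.3 67 -27
```

```text
tool d mm [ 2.1  2.6 37.5] spin rad (first translation) -0.0002 | per row /7: [0.3  0.37 5.36] /8 [0.27 0.32 4.69]
pose [ 508.3 -201.   104.5] [ 1.8e+02 -1.0e-01 -2.7e+01] t 45.05 gap 47.4 grip 62.31943130493164 ft [-0.2 -0.4 -2.8]
```

{"api": "carry_out", "payload": {
  "commands": [
    {"translation": [0.002, 0.0026, 0.006], "spin": 0, "jaw": 0.04},
    {"translation": [0, 0, 0.008], "spin": 0, "jaw": 0.04},
    {"translation": [0, 0, 0.008], "spin": 0, "jaw": 0.04},
    {"translation": [0, 0, 0.007], "spin": 0, "jaw": 0.04},
    {"translation": [0, 0, 0.005], "spin": 0, "jaw": 0.04},
    {"translation": [0, 0, 0.002], "spin": 0, "jaw": 0.04},
    {"translation": [0, 0, 0], "spin": 0, "jaw": 0.04},
    {"translation": [0, 0, 0], "spin": 0, "jaw": 0.04}
  ]
}}

```text
time: 45.72
tool_pos: [508.5, -204.0, 67.8]
tcp_rot: [180.0, 0.0, -27.0]
ft_force: [0.7, -0.6, -1.7]
finger_gap: 47.8
grip_force: 62.3
```

{"api": "carry_out", "payload": {
  "commands": [
    {"translation": [0, 0, 0.0005], "spin": 0, "jaw": 0.04},
    {"translation": [0, 0, 0.0005], "spin": 0, "jaw": 0.04},
    {"translation": [0, 0, 0.0005], "spin": 0, "jaw": 0.04},
    {"translation": [0, 0, 0], "spin": 0, "jaw": 0.04},
    {"translation": [0, 0, 0], "spin": 0, "jaw": 0.04},
    {"translation": [0, 0, 0], "spin": 0, "jaw": 0.04},
    {"translation": [0, 0, 0], "spin": 0, "jaw": 0.04},
    {"translation": [0, 0, 0], "spin": 0, "jaw": 0.04}
  ]
}}

```text
time: 46.38
tool_pos: [508.6, -204.1, 66.4]
tcp_rot: [180.0, -0.0, -27.0]
ft_force: [0.1, 0.3, -2.7]
finger_gap: 47.4
grip_force: 62.3
```

{"api": "carry_out", "payload": {
  "commands": [
    {"translation": [0, 0, 0.0005], "spin": 0, "jaw": 0.04},
    {"translation": [0, 0, 0.0005], "spin": 0, "jaw": 0.04},
    {"translation": [0, 0, 0], "spin": 0, "jaw": 0.04},
    {"translation": [0, 0, 0], "spin": 0, "jaw": 0.04},
    {"translation": [0, 0, 0], "spin": 0, "jaw": 0.04},
    {"translation": [0, 0, 0], "spin": 0, "jaw": 0.04},
    {"translation": [0, 0, 0], "spin": 0, "jaw": 0.04},
    {"translation": [0, 0, 0], "spin": 0, "jaw": 0.04}
  ]
}}

```text
time: 47.05
tool_pos: [508.6, -204.1, 65.5]
tcp_rot: [-180.0, -0.0, -27.0]
ft_force: [-1.1, 0.6, 0.5]
finger_gap: 47.3
grip_force: 62.7
```

Touching. Release and rise.

{"api": "carry_out", "payload": {
  "commands": [
    {"translation": [0, 0, 0.0002], "spin": 0, "jaw": 0.04},
    {"translation": [0, 0, 0], "spin": 0, "jaw": 0.05},
    {"translation": [0, 0, 0], "spin": 0, "jaw": 0.056},
    {"translation": [0, 0, 0], "spin": 0, "jaw": 0.062},
    {"translation": [0, 0, 0], "spin": 0, "jaw": 0.062},
    {"translation": [0, 0, 0], "spin": 0, "jaw": 0.062},
    {"translation": [0, 0, 0], "spin": 0, "jaw": 0.062},
    {"translation": [0, 0, 0], "spin": 0, "jaw": 0.062}
  ]
}}

```text
time: 47.72
tool_pos: [508.6, -204.1, 65.2]
tcp_rot: [-180.0, -0.0, -27.0]
ft_force: [-0.3, -0.4, 0.7]
finger_gap: 62.1
grip_force: 0.0
```

{"api": "carry_out", "payload": {
  "commands": [
    {"translation": [0, 0, -0.008], "spin": 0, "jaw": 0.062},
    {"translation": [0, 0, -0.02], "spin": 0, "jaw": 0.062},
    {"translation": [0, 0, -0.03], "spin": 0, "jaw": 0.062},
    {"translation": [0, 0, -0.03], "spin": 0, "jaw": 0.062},
    {"translation": [-0.01, -0.025, -0.01], "spin": 0, "jaw": 0.062},
    {"translation": [-0.01, -0.03, 0], "spin": 0, "jaw": 0.062},
    {"translation": [-0.01, -0.03, 0], "spin": 0, "jaw": 0.062},
    {"translation": [-0.01, -0.03, 0], "spin": 0, "jaw": 0.062}
  ]
}}

```text
time: 48.38
tool_pos: [525.6, -82.5, 164.6]
tcp_rot: [-180.0, -0.1, -27.1]
ft_force: [0.3, -0.0, -0.2]
finger_gap: 61.7
grip_force: 0.0
```

{"api": "carry_out", "payload": {
  "commands": [
    {"translation": [-0.01, -0.03, 0], "spin": 0, "jaw": 0.062},
    {"translation": [-0.01, -0.03, 0], "spin": 0, "jaw": 0.062},
    {"translation": [-0.01, -0.03, 0], "spin": 0, "jaw": 0.062},
    {"translation": [-0.01, -0.03, 0], "spin": 0, "jaw": 0.062},
    {"translation": [-0.01, -0.02, 0], "spin": 0, "jaw": 0.062},
    {"translation": [0, 0, 0], "spin": 0, "jaw": 0.062},
    {"translation": [0, 0, 0], "spin": 0, "jaw": 0.062},
    {"translation": [0, 0, 0], "spin": 0, "jaw": 0.062}
  ]
}}

```text
time: 49.05
tool_pos: [544.3, 63.6, 163.6]
tcp_rot: [180.0, -0.0, -27.0]
ft_force: [-0.3, -0.2, 0.1]
finger_gap: 61.9
grip_force: 0.0
```

Run:
```python
from h import *
np.set_printoptions(precision=1,suppress=True)
s=r.snapshot("scene");t=r.snapshot("top")
for n,m,x0 in(("gate_plate",prism(150,50,60,72),[509.,-204,-27]),("divider",prism(196,108,60,60.1),[509.,-204,-27])):
  h=[]
  for p in(s,t):
    g=r.regions_of(p,n)
    if g:
        h.append((p,hullof(g[0]["pixels"])));print(n,g[0]["pixels"].sum(),*fit(h[-1:],m,x0))
  if len(h)>1:print("both",*fit(h,m,x0),*fit(h,m-np.array([0,0,30]),x0+[25.],True,True))
cv2.imwrite("pics/z11.png",np.hstack([cv2.resize(t["pixels"][160:360,370:570],None,fx=2,fy=2),cv2.resize(s["pixels"][200:380,90:270],(400,400))]))
```

```text
gate_plate 3063 [ 507.9 -203.7  -26.7] 0.6190155820704051
gate_plate 3768 [ 508.2 -203.   -26.1] 0.5469124485716188
both [ 508.1 -203.5  -26.5] 0.6405886543580994 [ 508.  -203.5  -26.5   29.6] 0.6289626767051957
divider 4717 [ 510.8 -204.7  -27.2] 0.5026939235306264
divider 6327 [ 508.8 -203.5  -27.2] 0.39138557503638
both [ 509.4 -204.1  -27.2] 0.6572119670715295 [ 508.9 -204.   -27.2   28.3] 0.41007937316254855
```

View pics/z11.png

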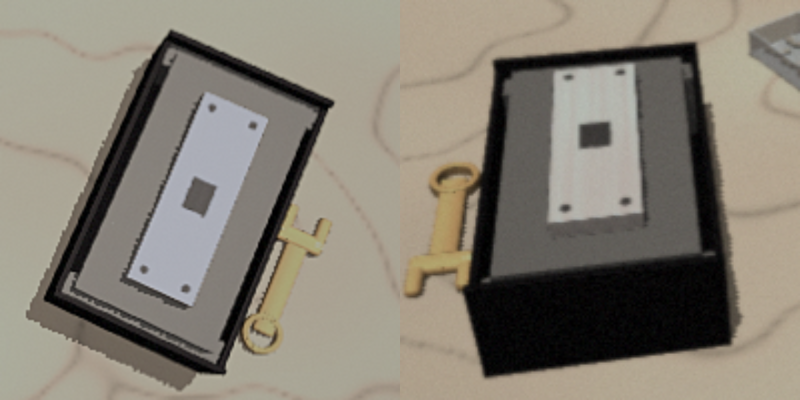

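The divider lies level on both ledges and the gate plate is flat and centred on it, at about (200,198) in the left crop, within 2 mm and 1°. I hand it in.

```bash
python3 -c "
from bench import r
print(r.hand_in())"
```

```text
the job is handed in; nothing more can be done
None
```

I packed the box and handed it in after about 49 s of robot time. The gear and motor were upright in their nests when last seen before the divider covered them, the divider is level on both ledges, and the gate plate is within about 2 mm of its middle and 1° of the box's length; the hand-in returned no verdict.

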